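# Draw a strainer out of its deep housing with a pull hook

### The job

Take the pull hook from its stand, feel for the lifting eye of the strainer down in the housing's bore, and draw the strainer out gently with the hook. Stand the strainer upright on the floor of the round steel dish, unhook it, and put the hook back in its stand. Touch the strainer only with the hook, force neither the thin eye nor the bore, and leave the loose spanner, bolt and orange plug where they are.

Things in the scene. Friction and masses are not known exactly. Their poses are not given: they have to be found in the camera images.
- housing_mouth (a point): Centre of the bore's mouth, z up, on the aluminium filter housing: a fixed upright cylinder 90 mm in diameter, 120 mm high. The bore is 64 mm wide and 100 mm deep (floor 20 mm above the bench). Four spring balls in its wall, 44 mm above the bench, grip the strainer and drag on it for its first 25 mm of travel with about 5 to 10 N in all
- strainer_center (a point): Centre of the steel strainer, a loose upright cylinder 57 mm in diameter and 30 mm high (about 0.2 kg), at the start standing on the floor of the bore; 15 mm above its underside, z up along its axis. Its lifting eye is described under the body strainer
- hook_handle (a point): Centre of the upright black handle of the pull hook, which waits in its stand: 26 mm (its x) by 18 mm (its y) by 56 mm high (its z, up); grip it from above across the 18 mm. From 28 to 32 mm under this point is a round steel collar, 52 mm in diameter, that rests on the stand's rim. A 5 mm shank goes down from it on the handle's axis
- hook_toe (a point): Point on the toe of the hook, a 4.4 mm wire that leaves the shank's lower end to the hook's +x, 80 mm below the collar's underside; 5 mm out from the shank's axis, z up. The toe is level to 9 mm out, then rises 6 mm to its tip; it reaches 14.2 mm out, and from 2.5 mm below to 8.2 mm above this point. A caught eye lies between shank and raised tip
- stand_mouth (a point): Centre of the mouth of the hook's stand: a grey upright tube, 44 mm outside and 38 mm inside, its rim 95 mm above the bench, on a round foot 72 mm wide, fixed. The hook's shank and toe hang in the tube and its collar lies on the rim, at any turn
- dish: Round steel dish fixed to the bench, 113 mm across and 22 mm high, origin at the centre of its underside, z up. Its flat floor is 2 mm above the bench and 80 mm wide. The dish and the stand may change sides
- strainer: The strainer; origin at the centre of its underside. From the middle of its top an oval eye of 4 mm wire stands upright on an 8 mm stem: hole 10 mm wide and 18 mm high, eye 18 mm wide, crown 4 mm above the hole. The eye is screwed in more or less far: its crown is 29 to 53 mm above the top face and it faces any way, both NOT given by this pose: feel or look. It is stiff and keeps its place
- hook: The whole pull hook (0.12 kg); origin at the centre of its collar's underside, x along the toe, z up
- housing: The filter housing; origin at the centre of its underside on the bench; its round foot is 112 mm wide and 10 mm high
- spanner: Loose steel double-ended spanner, 186 mm long, lying flat on the bench beyond the housing, to be left alone; origin at the centre of its underside
- bolt: Loose flanged steel bolt standing on its head, 24 mm across, 68 mm high, to be left alone; origin at the centre of its underside
- plug: Loose orange plug connector, 40x85x45 mm, beside the vice, to be left alone; origin at the centre of its underside
Mind the look-alikes: they are no part of the job. Of the things like the strainer, leave any that is green; of the rest the smaller one is meant. What is shaped like the hook but green is not meant.

How it is judged:
By the outcome, as a careful person would: the job done as asked, in the order asked, and still so for the second after the job is handed in, with the robot touching nothing.
It also fails if it takes over 72 s, if anything falls off the work surface, if the arm or the gripper's body presses on something with over 40 N, if the wrist force passes 120 N, or if a joint passes its speed limit or range.

### The arm

A 6-joint arm with a two-finger parallel gripper is mounted at the origin on a cart in front of the work surface, level with it; the furniture and walls round the work are solid. World frame = base frame: x ahead of the robot, y to its left, z up, the work surface at z = 0. Lengths are in m, angles in rad, forces in N, time in s.
With the tool pointing down it reaches from about 0.3 to 0.775 m from the base axis. Payload 14.6 kg.
Tool frame: the origin (TCP) lies on the centre line of the jaws, within the pads' length; the fingertips stand 25 mm ahead of it and the grasp point (between the pads) lies 6 mm ahead of it; z points along the fingers, y is the direction in which the jaws open and shut (so a half turn about z gives the same grasp; the last joint's range is limited). The gripper opens to 94 mm and grips with 3 to 60 N. Pads are 16 mm wide; open, the fingers measure 119 mm over their backs; the gripper's body (75 mm by 177 mm) begins 78 mm behind the grasp point.
Start: joints at [1.143, 0.3, 1.521, -0, 1.321, -0.067], TCP at [0.194, 0.515, 0.23] pointing down, gripper open.
Joint ranges: [-3.03, 3.03], [-0.79, 2.21], [0.23, 2.52], [-1.04, 4.18], [0, 3.07], [-2.55, 2.55]. Speed limits (rad/s): [2.22, 2.22, 2.57, 3.14, 3.14, 3.14].

### API

Orientations are given as a unit quaternion [w, x, y, z].
In Python, from station import arm gives the robot as it stands.
- The arm moves only by the tool play_rows, never from a script. Its arguments are lists of equal length, an entry for each row: "delta_pos": the shift along the tool's x, y, z in cm, a list of three; "yaw": the turn about the tool's z in rad; "gripper": the finger opening in cm, from 0 to 9.4. A call has 1 to 20 rows; each row shifts and turns the commanded pose from where the row before left it, along the tool's axes as they then stand; what a row does not reach is not made up. A row lasts 1/8 s, in which the tool goes at most 62.5 mm and 10.7 degrees, less where a joint would pass 70% of its speed; a pose out of reach is approached as far as the arm can. A call with a gripper value outside its range is refused whole. The fingers move at their own pace and stop on an object; "force" is the grip in N (left out, the last holds). Time passes only in rows, so rows that do not move let the fingers close. It gives the time, the measured TCP pose, the force and the opening at its end, in the units of the state.
- arm.get_obs(): the state, without advancing time (a new reading comes with each control period).
- arm.grab_frame(name): name is "scene" or "top"; returns the picture (384x512x3 uint8, red, green, blue); there is no depth.
- arm.calibration(name): a dict with "fx", "fy", "cx", "cy" (pixels), "position" and "rotation" of the camera in the world. Camera axes: x right, y down, z forward; pixel columns grow to the right and rows downward; lengths in m; the calibration is good to about 2 mm. A picture is of the moment at which its call begins. calibration takes no time and is no camera call.
- arm.close_job(): hands the job in, once; it reports no verdict.
Trained networks look in the newest picture that a camera, given by its name, has taken for a name from the list of things; names that differ only in an ending like _2 or _b are one class to them, and where a whole thing is asked for, a point or a joint stands for the part that bears it (a point fixed in the world has none). Each returns a list of dicts, best first, with "p" (0 to 1); they miss things now and then, are a little off and sometimes report something else, mostly with a low value. They report only what shows in the picture. A call takes as long as a camera call. They do not tell look-alikes from the thing itself.
- arm.cut_out(thing, camera): "region" (384x512 bool, what is visible of it) and "rect" ([left, top, right, bottom] in pixels, round what is visible of it).
The state is a dict: "time_s": time; "joint_positions": joint angles; "qd": joint speeds; "joint_torque": joint torques, N m; "tcp_pos": TCP position; "ee_rot": TCP orientation; "contact_force": force on the tool from outside, world axes, zero at the start; "wrist_torque": the same for the moment, N m; "opening": opening from 0.0 (shut) to 1.0 (fully open).
Only numpy, scipy, OpenCV 4.12 (cv2) and the standard library are available. Lean on these libraries where they do the work, as an engineer would, in place of code of your own. Each camera call takes 0.05 s, during which the arm holds its last target.

## Working session

There is one attempt and no reset: what is moved stays moved. The work goes in short steps, Python scripts to look and compute and a tool call to move; the robot and the scene stay as the last step left them, time stands still between calls to the robot, and variables do not carry over. Pictures are saved under pics/ and viewed, and the job is handed in when it is done.

Besides the shell and the picture viewer there is one more tool, called by a JSON object that holds its "op" and its "data", one argument or row to a line. play_rows: Moves the arm, as the interface text tells. Its arguments: {"type":"object","properties":{"delta_pos":{"type":"array"},"yaw":{"type":"array"},"gripper":{"type":"array"},"force":{"type":"number"}},"required":["delta_pos","yaw","gripper"]}

```bash
mkdir -p pics; ls
python3 - <<'E'
from station import arm
import cv2,numpy as np
for n in ("scene","top"):
    f=arm.grab_frame(n); cv2.imwrite(f"pics/{n}0.png",cv2.resize(f[...,::-1],(800,600),interpolation=cv2.INTER_CUBIC))
    c=arm.calibration(n); print(n,{k:np.round(v,4).tolist() for k,v in c.items()})
o=arm.get_obs(); print({k:np.round(v,4).tolist() for k,v in o.items()})
E
```

```text
pics
scene {'fx': 404.1353, 'fy': 404.1353, 'cx': 251.7023, 'cy': 192.74, 'position': [-0.2421, -0.6433, 0.6335], 'rotation': [-0.4819, 0.7836, -0.3403, 0.1947]}
top {'fx': 413.3, 'fy': 413.3, 'cx': 258.8432, 'cy': 190.2597, 'position': [0.3838, 0.0652, 1.2832], 'rotation': [-0.0235, 0.7136, -0.6994, 0.0346]}
{'time_s': 0.1, 'joint_positions': [1.1434, 0.3004, 1.5215, -0.0, 1.3207, -0.0666], 'qd': [-0.0004, -0.0015, -0.0009, -0.0006, 0.0022, -0.0003], 'joint_torque': [0.0019, -53.2652, -35.3278, 0.0711, 0.0236, -0.0001], 'tcp_pos': [0.1941, 0.5144, 0.23], 'ee_rot': [-0.0001, 0.1794, 0.9838, -0.0005], 'contact_force': [-0.4189, 0.5622, -0.7502], 'wrist_torque': [0.0268, 0.0563, 0.0009], 'opening': 1.0012}
```

View pics/scene0.png

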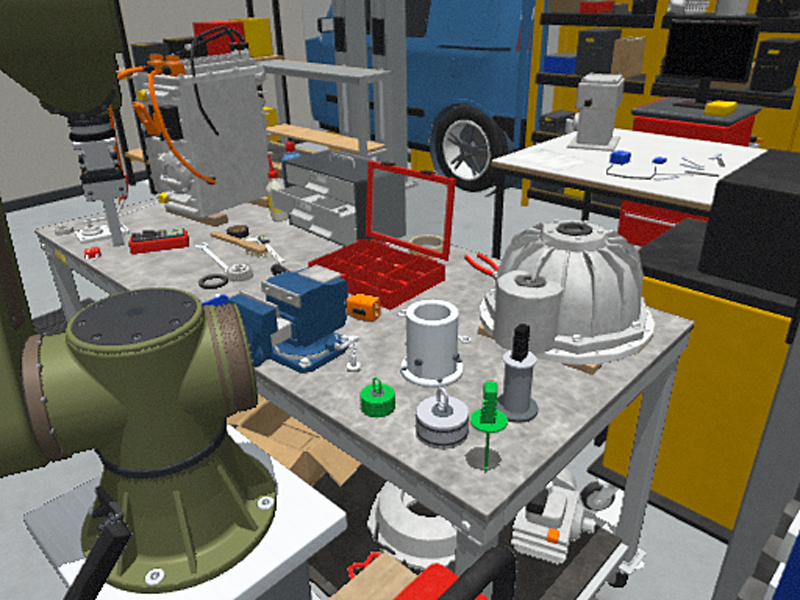

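View pics/top0.png

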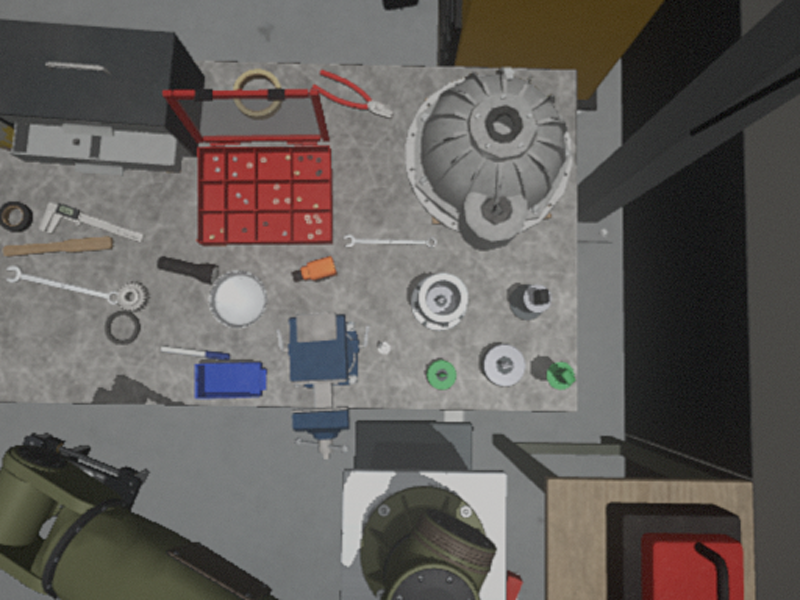

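The top view shows the housing with the strainer in its bore at (440,300), the black hook in the grey stand at (530,298), and the dish at (238,299). The look-alikes are a larger steel strainer at (503,366), a green strainer at (441,374) and a green hook at (560,375). The ones meant are the strainer in the bore (steel, smaller) and the black hook. Next I'll enlarge these and measure.

```bash
cat > h.py <<'E'
import numpy as np,cv2
from scipy.spatial.transform import Rotation as R
from station import arm
def cam(n):
    c=arm.calibration(n); q=c['rotation']; r=R.from_quat([q[1],q[2],q[3],q[0]]).as_matrix()
    return c,r,np.array(c['position'])
def proj(n,p):
    c,r,o=cam(n); v=(np.atleast_2d(p)-o)@r; return np.c_[c['fx']*v[:,0]/v[:,2]+c['cx'],c['fy']*v[:,1]/v[:,2]+c['cy']]
def atz(n,u,v,z):
    c,r,o=cam(n); d=r@np.array([(u-c['cx'])/c['fx'],(v-c['cy'])/c['fy'],1]); return o+d*(z-o[2])/d[2]
def crop(n,rect,name,s,f=None):
    if f is None: f=arm.grab_frame(n)
    l,t,r,b=rect; cv2.imwrite('pics/'+name,cv2.resize(f[t:b,l:r,::-1],None,fx=s,fy=s,interpolation=cv2.INTER_CUBIC)); return f
E
python3 - <<'E'
from h import *
f=crop('top',(255,165,375,255),'t1.png',6.5); g=crop('scene',(220,180,360,310),'s1.png',5)
np.save('top0.npy',f);np.save('scene0.npy',g)
crop('top',(125,165,185,215),'t2.png',8,f)
for n in ('top','scene'):
  for t in ('housing','hook_handle','hook','stand_mouth','dish','strainer','spanner','bolt','plug'):
    print(n,t)
    for d in arm.cut_out(t,n)[:4]:
        m=d['region']; ys,xs=np.nonzero(m); print('   %.2f'%d['p'],np.round(d['rect'],1).tolist(),round(xs.mean(),1),round(ys.mean(),1),m.sum())
print(arm.get_obs()['time_s'])
E
```

```text
top housing
   0.67 [261.5, 176.3, 297.4, 210.1] 280.4 192.4 736
   0.62 [189.5, 165.4, 218.3, 179.1] 202.5 172.8 267
top hook_handle
   0.52 [332.9, 186.3, 353.2, 198.6] 343.0 190.9 203
top hook
   0.76 [348.8, 230.9, 365.9, 247.7] 358.4 240.3 198
   0.52 [337.2, 179.7, 352.4, 203.1] 343.5 190.3 222
top stand_mouth
   0.50 [325.9, 181.8, 344.2, 204.9] 332.4 194.7 204
top dish
   0.69 [136.3, 175.2, 169.2, 212.8] 151.5 191.4 1033
top strainer
   0.76 [307.3, 221.2, 334.7, 250.4] 321.0 233.7 654
   0.64 [273.0, 231.9, 292.8, 247.1] 282.0 239.4 323
   0.61 [274.5, 185.4, 290.7, 203.7] 281.3 192.2 259
   0.25 [221.0, 151.5, 279.7, 157.9] 244.4 154.0 168
top spanner
   0.49 [223.6, 152.5, 276.6, 158.1] 252.2 154.4 89
   0.25 [240.7, 219.2, 246.3, 226.2] 245.2 222.4 39
top bolt
top plug
   0.56 [190.0, 164.4, 216.5, 179.3] 202.1 172.8 331
scene housing
   0.95 [257.9, 192.8, 297.7, 246.1] 276.0 220.3 1775
scene hook_handle
   0.75 [299.1, 242.7, 325.0, 294.3] 312.2 264.8 496
scene hook
   0.58 [302.0, 243.4, 324.1, 291.3] 312.3 264.9 506
   0.55 [323.2, 208.6, 345.4, 237.1] 332.4 223.3 378
scene stand_mouth
   0.73 [320.0, 233.0, 343.9, 273.4] 330.8 253.0 682
scene dish
scene strainer
   0.70 [269.0, 245.9, 301.6, 286.9] 282.5 268.7 1046
   0.62 [232.4, 242.9, 255.4, 268.2] 241.5 254.8 460
scene spanner
scene bolt
scene plug
   0.76 [224.0, 189.2, 242.4, 207.7] 232.6 195.8 313
   0.68 [316.4, 230.6, 345.3, 273.1] 330.9 252.5 669
1.1
```

View pics/t1.png

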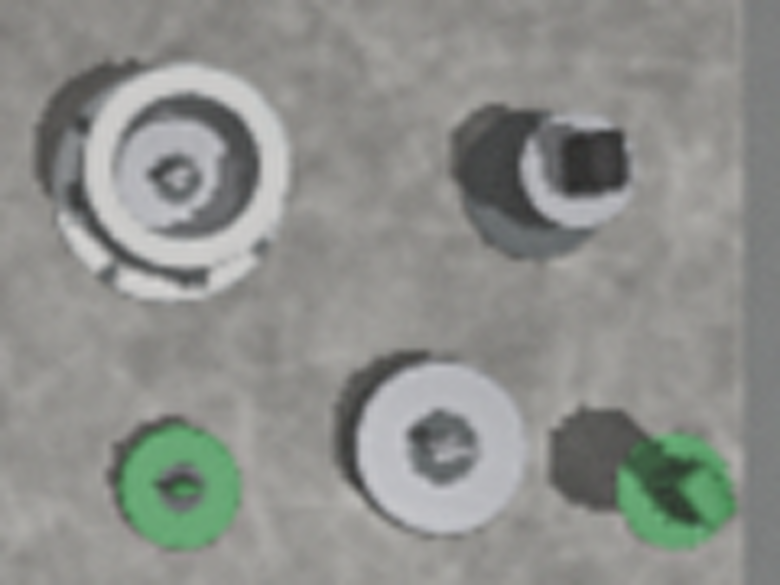

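View pics/s1.png

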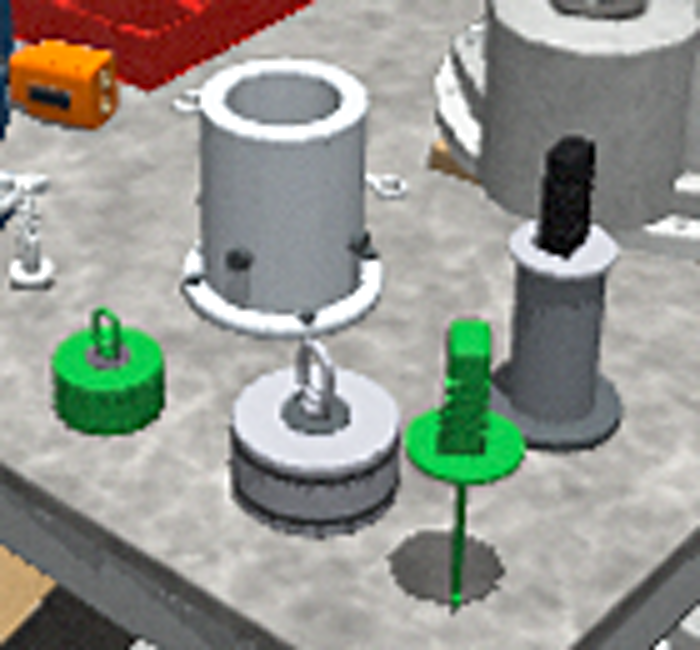

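View pics/t2.png

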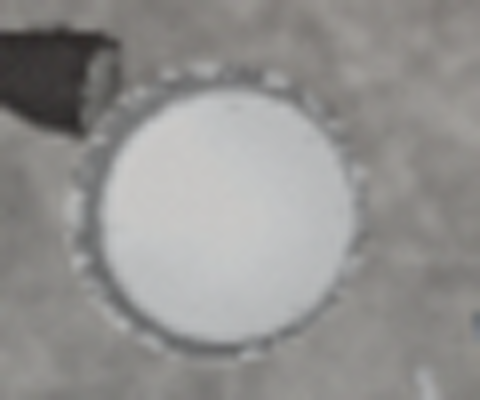

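Run:
```python
from h import *
f=np.load('top0.npy');g=np.load('scene0.npy')
# housing mouth outer circle at z=.12: crop centre (187,165); collar (577,170)
for nm,u,v,z in [('mouth outer',187,165,.12),('stand collar top',577,170,.099),('strainer top',172,173,.05),('bigstr',440,448,.03),('handle top',596,155,.155),('greencollar',678,490,.08)]:
    print(nm,np.round(atz('top',u/6.5+255-.5+.5/6.5,v/6.5+165-.5,z),4))
print('dish',np.round(atz('top',228/8+125-.5,215/8+165-.5,.01),4), np.round(atz('top',215/8+125-.5,210/8+165-.5,.022),4))
for n,u,v,z in [('mouth',285,98,.12),('collar',563,247,.097),('handletop',570,150,.155)]:
    print('scene',n,np.round(atz('scene',u/5+220-.5,v/5+180-.5,z),4))
print(proj('scene',[[.6,.4,0]])*800/512)
crop('top',(265,175,300,208),'t3.png',16,f)
crop('top',(325,175,360,208),'t4.png',16,f)
crop('scene',(310,200,350,280),'s4.png',7,g)
crop('scene',(255,185,300,225),'s3.png',14,g)
```

```text
mouth outer [ 0.4823 -0.0215  0.12  ]
stand collar top [ 0.4855 -0.1964  0.099 ]
strainer top [ 0.4844 -0.0199  0.05  ]
bigstr [ 0.3603 -0.148   0.03  ]
handle top [ 0.4872 -0.1921  0.155 ]
greencollar [ 0.3446 -0.2462  0.08  ]
dish [0.4787 0.3717 0.01  ] [0.4796 0.3738 0.022 ]
scene mouth [ 0.4821 -0.0233  0.12  ]
scene collar [ 0.4879 -0.1972  0.097 ]
scene handletop [ 0.4824 -0.2002  0.155 ]
[[327.09855869 281.50830572]]
```

View pics/t3.png

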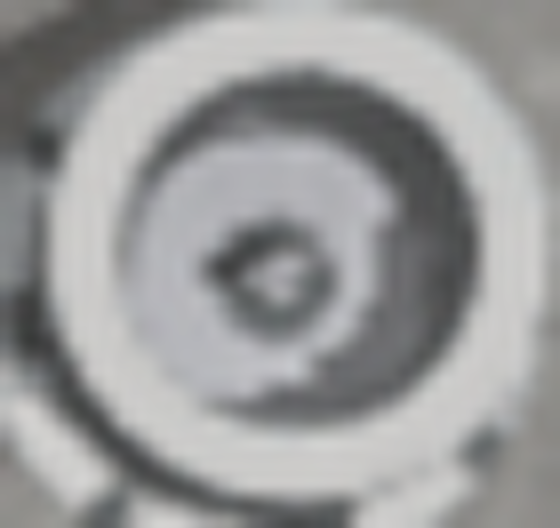

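View pics/t4.png

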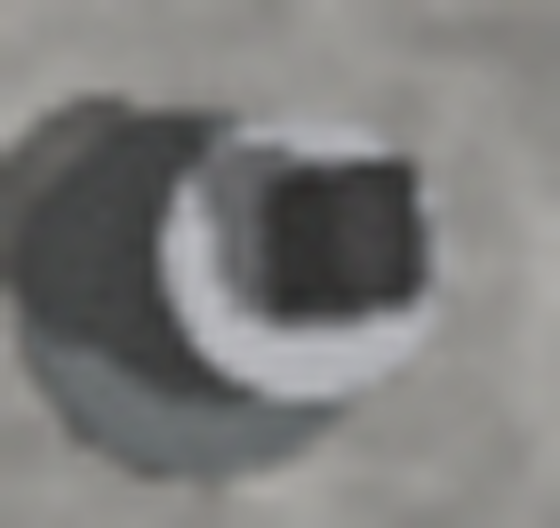

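View pics/s4.png

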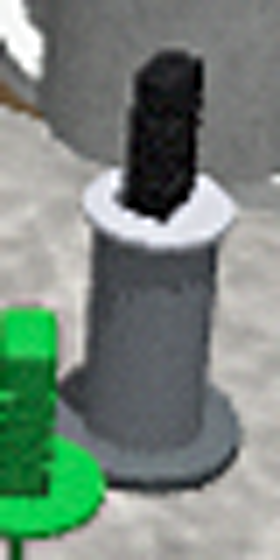

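View pics/s3.png

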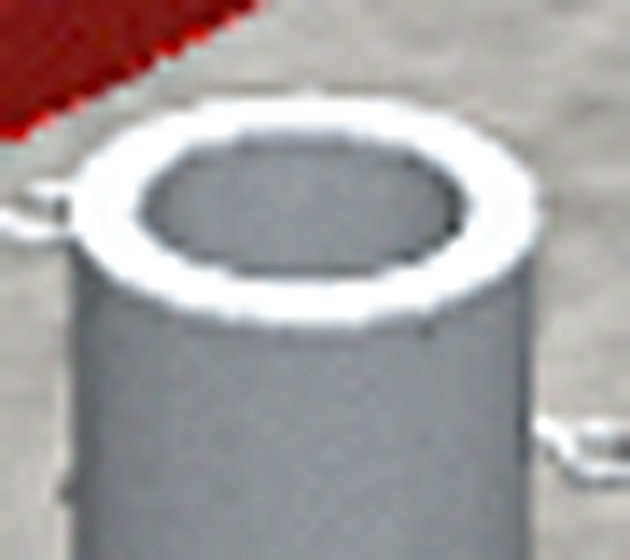

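```bash
cat > fit.py <<'E'
from h import *
from scipy.optimize import minimize
f=np.load('top0.npy');g=np.load('scene0.npy')
def soft(n,P,S=6,rect=None):
    l,t,r,b=rect; p=proj(n,P); q=((p-[l,t]+.5)*S-.5); hull=cv2.convexHull(q.astype(np.float32)).astype(np.int32)
    im=np.zeros(((b-t)*S,(r-l)*S),np.float32); cv2.fillConvexPoly(im,hull,1.); return cv2.resize(im,(r-l,b-t),interpolation=cv2.INTER_AREA)
def box(x,y,a,z0=.103,z1=.159,lx=.026,ly=.018):
    c=np.array([[i*lx/2,j*ly/2] for i in(-1,1) for j in(-1,1)]); m=np.array([[np.cos(a),-np.sin(a)],[np.sin(a),np.cos(a)]])
    c=c@m.T+[x,y]; return np.array([[*p,z] for p in c for z in(z0,z1)])
rt=(336,180,358,200); rs=(322,202,346,236)
ct=f[rt[1]:rt[3],rt[0]:rt[2]].max(2).astype(float); cs=g[rs[1]:rs[3],rs[0]:rs[2]].max(2).astype(float)
bt=np.clip((95-ct)/45,0,1); bs=np.clip((110-cs)/80,0,1)
def cost(p,w=(1,1)):
    return w[0]*((soft('top',box(*p[:3]),rect=rt)-bt)**2).sum()+w[1]*((soft('scene',box(*p[:3]),rect=rs)-bs)**2).sum()
if __name__=='__main__':
    for w in ((1,1),(1,0),(0,1)):
        res=[]
        for a in np.radians(np.arange(-90,90,10)):
            r=minimize(cost,[.486,-.197,a],args=(w,),method='Nelder-Mead',options=dict(initial_simplex=[[.486,-.197,a],[.49,-.197,a],[.486,-.193,a],[.486,-.197,a+.15]]))
            res.append((round(r.fun,2),*np.round(r.x,4)))
        print(w); [print('  ',*k[:3],np.degrees(k[3]).round(1)) for k in sorted(res)[:6]]
    print(bt.sum(),bs.sum())
E
python3 fit.py
```

```text
Traceback (most recent call last):
  File "fit.py", line 19, in <module>
    r=minimize(cost,[.486,-.197,a],args=(w,),method='Nelder-Mead',options=dict(initial_simplex=[[.486,-.197,a],[.49,-.197,a],[.486,-.193,a],[.486,-.197,a+.15]]))
  File "fit.py", line 14, in cost
    return w[0]*((soft('top',box(*p[:3]),rect=rt)-bt)**2).sum()+w[1]*((soft('scene',box(*p[:3]),rect=rs)-bs)**2).sum()
                  ~~~~^^^^^^^^^^^^^^^^^^^^^^^^^^^
  File "fit.py", line 5, in soft
    l,t,r,b=rect; p=proj(n,P); q=((p-[l,t]+.5)*S-.5); hull=cv2.convexHull(q.astype(np.float32)).astype(np.int32)
                    ~~~~^^^^^
  File "h.py", line 8, in proj
    c,r,o=cam(n); v=(np.atleast_2d(p)-o)@r; return np.c_[c['fx']*v[:,0]/v[:,2]+c['cx'],c['fy']*v[:,1]/v[:,2]+c['cy']]
          ~~~^^^
  File "h.py", line 5, in cam
    c=arm.calibration(n); q=c['rotation']; r=R.from_quat([q[1],q[2],q[3],q[0]]).as_matrix()
ValueError: time passes only in moves, steps and waits
```

```bash
python3 - <<'E'
from station import arm
import pickle
pickle.dump({n:arm.calibration(n) for n in('top','scene')},open('cal.pkl','wb'))
E
sed -i "s/c=arm.calibration(n); q/c=CAL[n]; q/; s/^from station import arm/from station import arm\nimport pickle; CAL=pickle.load(open('cal.pkl','rb'))/" h.py
timeout 300 python3 fit.py
```

```text
(1, 1)
   62.2 0.4859 -0.1988 19.6
   62.35 0.4861 -0.1987 20.9
   62.46 0.4854 -0.1993 19.8
   62.48 0.4853 -0.199 20.1
   63.11 0.4857 -0.1993 21.5
   63.65 0.4861 -0.1988 22.0
(1, 0)
   26.25 0.4851 -0.1949 18.5
   26.36 0.4862 -0.1959 18.4
   26.76 0.485 -0.1954 17.6
   26.88 0.4854 -0.1953 16.9
   26.92 0.4862 -0.196 18.6
   26.99 0.4866 -0.1954 20.6
(0, 1)
   25.66 0.4818 -0.2014 21.7
   25.66 0.4819 -0.2013 21.8
   25.77 0.4833 -0.2005 21.3
   25.91 0.48 -0.2024 20.9
   26.18 0.4803 -0.2024 21.5
   26.56 0.478 -0.2039 22.0
75.0 215.575
```

Run:
```python
from fit import *
for n,im,rc,S in (('top',f,(325,175,360,208),16),('scene',g,(315,195,355,245),12)):
    l,t,r,b=rc; o=[]
    for p in ((.4857,-.1965,np.radians(20)),(.4857,-.1965,0)):
        k=cv2.resize(im[t:b,l:r,::-1],None,fx=S,fy=S,interpolation=cv2.INTER_CUBIC)
        for lo in (0,1):
            P=box(*p)[lo::2][[0,1,3,2]]; q=((proj(n,P)-[l,t]+.5)*S).astype(np.int32); cv2.polylines(k,[q],True,(0,255,255) if lo else (0,0,255),1)
        o.append(k)
    k=np.hstack(o); s=min(1,800/k.shape[1],600/k.shape[0]); cv2.imwrite(f'pics/ov_{n}.png',cv2.resize(k,None,fx=s,fy=s))
```

```text
(no output)
```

View pics/ov_top.png

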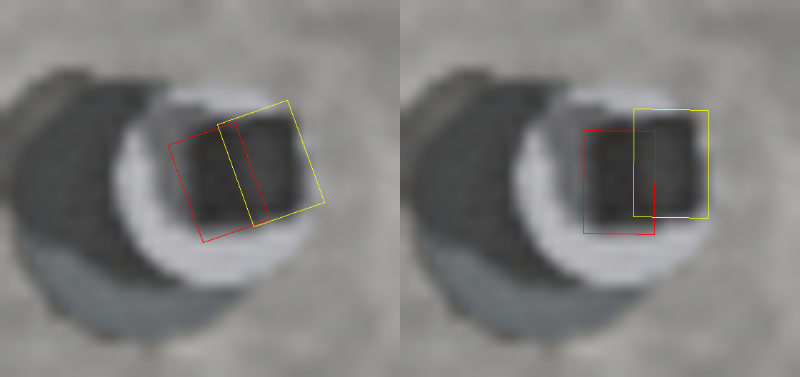

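View pics/ov_scene.png

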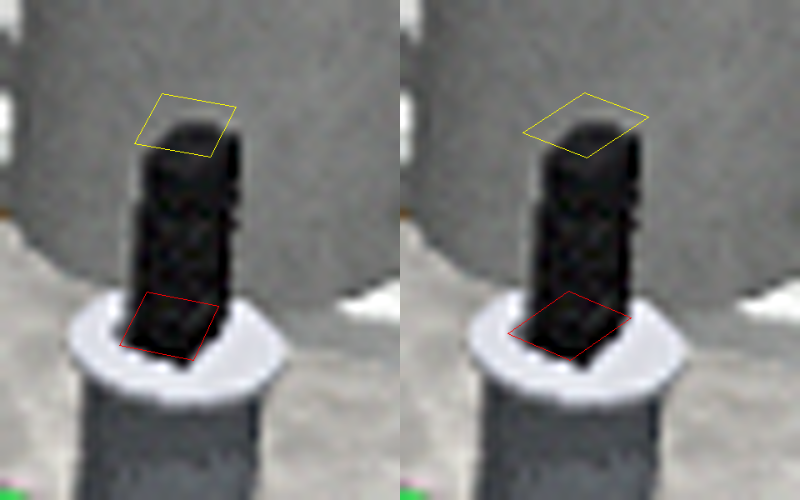

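```bash
sed -i 's/z0=.103,z1=.159/z0=.099,z1=.154/' fit.py; timeout 300 python3 fit.py
python3 - <<'E'
from fit import *
for n,im,rc,S in (('top',f,(325,175,360,208),16),('scene',g,(315,195,355,245),12)):
    l,t,r,b=rc; o=[]
    for p in ((.4857,-.1965,np.radians(20)),(.4857,-.1965,np.radians(8))):
        k=cv2.resize(im[t:b,l:r,::-1],None,fx=S,fy=S,interpolation=cv2.INTER_CUBIC)
        k=np.clip(k.astype(float)*2.2,0,255).astype(np.uint8)
        for lo in (0,1):
            P=box(*p)[lo::2][[0,1,3,2]]; q=((proj(n,P)-[l,t]+.5)*S).astype(np.int32); cv2.polylines(k,[q],True,(0,255,255) if lo else (0,0,255),1)
        o.append(k)
    k=np.hstack(o); s=min(1,800/k.shape[1],600/k.shape[0]); cv2.imwrite(f'pics/ovb_{n}.png',cv2.resize(k,None,fx=s,fy=s))
E
```

```text
(1, 1)
   46.92 0.4865 -0.1981 20.2
   47.24 0.4871 -0.198 20.9
   47.4 0.4866 -0.1982 19.3
   47.6 0.4865 -0.1981 20.8
   48.05 0.4868 -0.1982 21.4
   48.27 0.488 -0.1976 20.7
(1, 0)
   24.8 0.486 -0.1966 17.6
   24.94 0.4859 -0.1967 17.9
   25.32 0.4864 -0.1969 18.6
   25.32 0.4865 -0.1971 15.4
   25.41 0.4859 -0.1966 17.9
   25.42 0.4859 -0.1974 18.4
(0, 1)
   19.96 0.4866 -0.1983 20.8
   20.1 0.4866 -0.1983 20.7
   20.28 0.4861 -0.1987 21.2
   20.47 0.4888 -0.197 20.3
   22.49 0.4841 -0.1997 20.5
   23.33 0.4909 -0.1957 20.0
75.0 215.575
```

View pics/ovb_top.png

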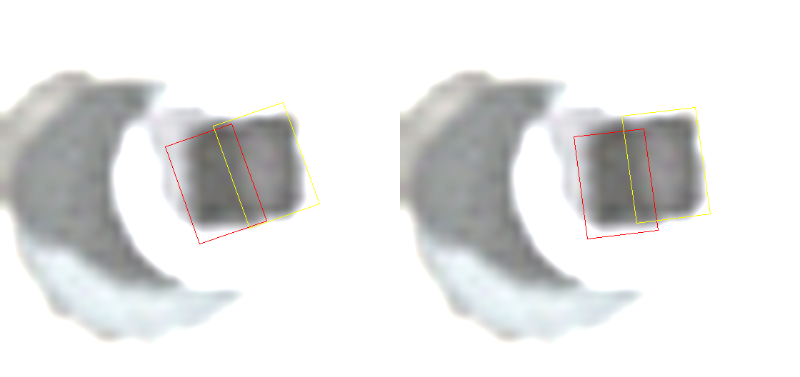

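View pics/ovb_scene.png

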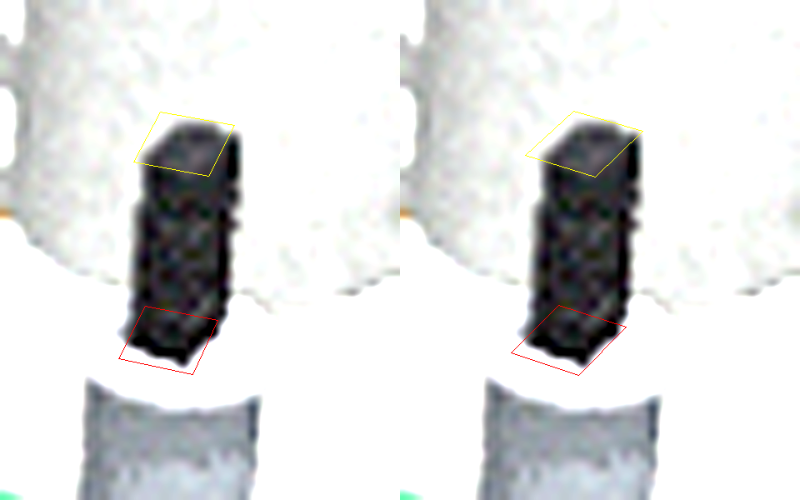

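Run:
```python
from h import *
F=np.mean([arm.grab_frame('top').astype(float) for _ in range(8)],0)
np.save('topavg.npy',F)
l,t,r,b=274,183,292,201; S=30
k=cv2.resize(np.clip((F[t:b,l:r,::-1]-50)*1.5,0,255).astype(np.uint8),None,fx=S,fy=S,interpolation=cv2.INTER_CUBIC)
cv2.imwrite('pics/eye.png',k)
k2=k.copy()
c=np.array([.4833,-.0205])
for z,col in((.05,(0,0,255)),(.079,(0,255,0)),(.1,(255,0,0))):
    q=(proj('top',[[*c,z]])[0]-[l,t]+.5)*S; cv2.circle(k2,tuple(q.astype(int)),4,col,-1)
cv2.imwrite('pics/eye2.png',k2)
print(F[t:b,l:r].mean(2).round().astype(int))
```

```text
[[174 119  87  95 115 127 134 146 145 140 134 118  95  81  78  78  75  84]
 [143  92 110 144 171 180 178 179 179 183 182 168 144 112  85  79  80  75]
 [108 127 166 177 177 177 177 178 178 180 179 178 180 160 115  83  79  78]
 [122 164 180 178 176 176 177 178 178 180 178 176 180 181 157 107  81  81]
 [153 176 179 177 176 178 180 176 174 179 180 177 178 182 184 143  90  80]
 [168 180 180 179 179 173 169 154 144 163 172 177 180 181 174 138  92  82]
 [177 181 181 182 175 139 106  98  98 114 140 170 182 182 147 110  97  91]
 [182 181 182 174 148 100  69  81 107 117 126 160 181 184 146 107 104  98]
 [182 182 182 146  92  69  94 127 161 160 126 129 172 186 148 109 108  96]
 [182 182 183 155 107  83 123 152 162 140 108 109 168 188 149 110 109  90]
 [182 183 184 184 154 110  98 126 161 138 105 123 172 180 142 109 108  93]
 [181 183 183 184 170 130 104 104 110 105 116 160 184 153 113 107 106  96]
 [175 183 183 184 183 156 132 114 112 121 150 182 182 143 110 110 111  97]
 [181 183 183 183 185 185 179 157 154 166 174 176 146 114 109 110 111  93]
 [190 181 181 184 185 186 189 190 192 191 154 118 110 109 110 109  98  93]
 [198 181 178 184 185 187 190 183 180 180 143 111 109 109 106 102  95 136]
 [200 198 190 180 173 173 174 144 117 115 111 109 103  99  98 106 139 187]
 [201 200 198 178 152 134 122 108 103 104 102 103 101 110 137 159 190 202]]
```

View pics/eye2.png

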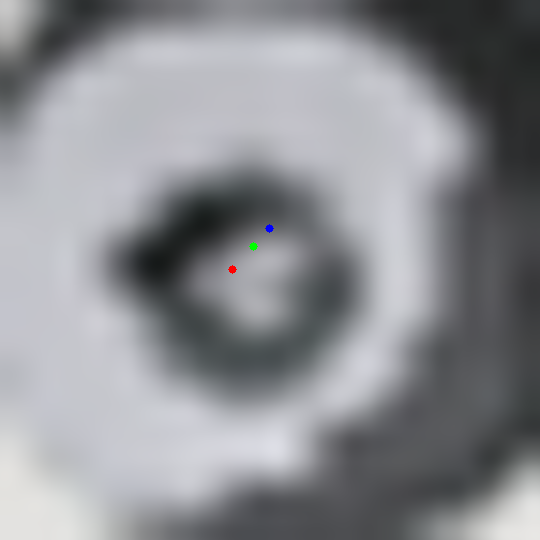

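Run:
```python
from h import *
# light dir from green hook collar and its shadow
C=atz('top',678/6.5+255-.5,490/6.5+165-.5,.0845); 
S=atz('top',600/6.5+255-.5,458/6.5+165-.5,0)
print(C,S,(C-S)/np.linalg.norm(C-S))
F=np.load('topavg.npy')
l,t,r,b=328,172,372,252
crop('top',(l,t,r,b),'r1.png',7,F.astype(np.uint8))
crop('top',(305,215,340,252),'big.png',16,F.astype(np.uint8))
g=np.load('scene0.npy'); crop('scene',(262,240,305,290),'bigs.png',12,g)
```

```text
[ 0.34470574 -0.24483981  0.0845    ] [ 0.35641038 -0.22936479  0.        ] [-0.13500316 -0.17849124  0.97463584]
```

View pics/big.png

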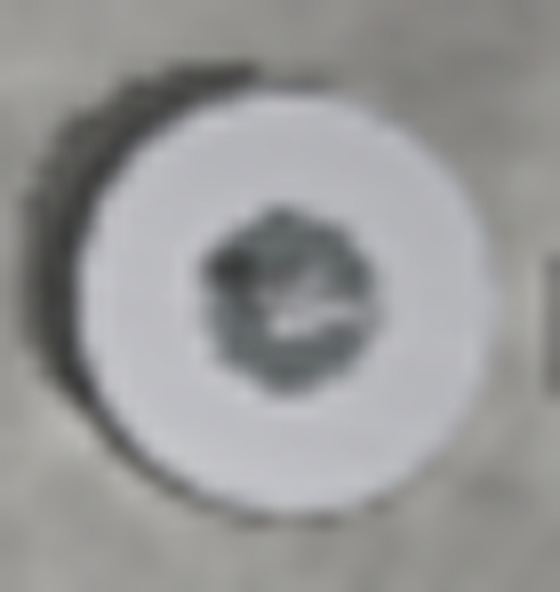

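View pics/bigs.png

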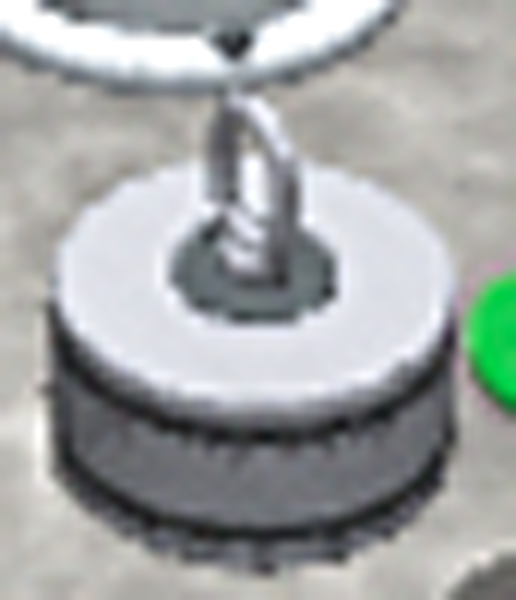

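View pics/r1.png

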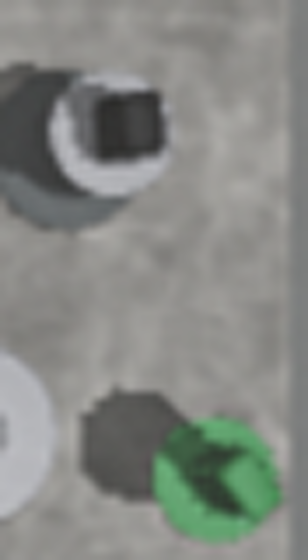

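```bash
cat > rend.py <<'E'
from h import *
from scipy.ndimage import gaussian_filter, shift
from scipy.optimize import minimize
F=np.load('topavg.npy').mean(2)
L=np.array([-.135,-.178,.975]); L/=np.linalg.norm(L)
th=np.linspace(0,2*np.pi,49)[:-1]
def make_sdf(cx,cy,top,yaw,crown,rb=.0115,hb=.002):
    ez=top+crown-.013
    def sd(P):
        x=P[...,0]-cx;y=P[...,1]-cy;z=P[...,2]
        u=x*np.cos(yaw)+y*np.sin(yaw);v=-x*np.sin(yaw)+y*np.cos(yaw);w=z-ez
        # stadium centreline 14 x 22: half straight 4, radius 7
        wc=np.maximum(np.abs(w)-.004,0); q=np.hypot(u,wc)-.007
        eye=np.hypot(q,v)-.002
        rr=np.hypot(x,y)
        stem=np.maximum(rr-.004,np.maximum(z-(ez-.010),top-z))
        boss=np.maximum(rr-rb,z-top-hb)
        return eye,stem,boss,z-top
    return sd
def render(cx,cy,top,yaw,crown,rect,SS=4,alb=(.9,.8,.5,.85),rb=.0115):
    l,t,r,b=rect; c,Rm,o=cam('top')
    us=l-.5+(np.arange((r-l)*SS)+.5)/SS; vs=t-.5+(np.arange((b-t)*SS)+.5)/SS
    U,V=np.meshgrid(us,vs); d=np.stack([(U-c['cx'])/c['fx'],(V-c['cy'])/c['fy'],np.ones_like(U)],-1)@Rm.T; d/=np.linalg.norm(d,axis=-1,keepdims=True)
    sd=make_sdf(cx,cy,top,yaw,crown,rb)
    tt=(top+.06-o[2])/d[...,2]
    for _ in range(45):
        P=o+d*tt[...,None]; tt=tt+np.min(sd(P),0)*.9
    P=o+d*tt[...,None]; S=np.array(sd(P)); idx=S.argmin(0)
    e=2e-4; N=np.stack([np.min(sd(P+np.eye(3)[i]*e),0)-np.min(sd(P-np.eye(3)[i]*e),0) for i in range(3)],-1); N/=np.linalg.norm(N,axis=-1,keepdims=True)+1e-9
    Q=P+N*5e-4; s=np.zeros_like(U)+2e-4; mn=np.ones_like(U)
    for _ in range(40):
        h=np.min(sd(Q+L*s[...,None]),0); mn=np.minimum(mn,h); s=s+np.maximum(h,3e-4)
    lit=(mn>0)
    I=np.array(alb)[idx]*(.4+.6*lit*np.maximum(N@L,0))
    return I.reshape(b-t,SS,r-l,SS).mean((1,3))
def ncc(I,T):
    A=np.c_[I.ravel(),np.ones(I.size)]; k,res,_,_=np.linalg.lstsq(A,T.ravel(),rcond=None); return ((A@k-T.ravel())**2).mean(),k
if __name__=='__main__':
    rect=(276,187,286,197)  # filled below
    import sys
    rect=(275,186,288,198); l,t,r,b=rect; T=F[t:b,l:r]
    big=(l-3,t-3,r+3,b+3); out=[]
    for crown in np.arange(.029,.054,.006):
        for yd in range(0,180,15):
            I=render(.4833,-.0205,.05,np.radians(yd),crown,big)
            best=(1e9,)
            for sg in (.5,):
                G=gaussian_filter(I,sg)
                for dx in np.arange(-2.5,2.51,.5):
                    for dy in np.arange(-2.5,2.51,.5):
                        m,k=ncc(shift(G,(dy,dx),order=1,mode='nearest')[3:-3,3:-3],T)
                        if m<best[0] and k[0]>0: best=(m,dx,dy)
            out.append((*np.round(best,2),round(crown,3),yd))
    out.sort(); [print(*o) for o in out[:14]]
E
time timeout 500 python3 rend.py
```

```text
206.65 0.5 0.5 0.035 105
213.62 0.5 0.5 0.041 105
215.63 0.5 0.5 0.029 90
217.28 0.5 0.5 0.035 90
217.99 0.5 0.5 0.029 105
218.24 0.5 0.5 0.041 120
222.52 0.5 0.5 0.035 120
232.07 0.5 0.5 0.047 120
235.59 0.5 0.5 0.041 135
238.61 0.5 0.5 0.029 75
238.63 0.5 0.5 0.029 120
241.92 0.5 0.5 0.035 135
243.68 0.5 0.5 0.047 105
245.16 0.5 0.5 0.047 135
real	0m8.661s
user	0m7.933s
sys	0m0.234s
```

```bash
cat > fit2.py <<'E'
import rend
from rend import *
from scipy.optimize import nnls
def bases(cx,cy,top,yaw,crown,rb,rect,SS=4):
    # render with separate materials by unit albedos
    B=[]
    for m in range(4):
        a=[0,0,0,0]; a[m]=1; B.append(render(cx,cy,top,yaw,crown,rect,SS,a,rb))
    return B
def cost(p,rect,top,ret=False):
    cx,cy,yaw,crown,rb,sg=p; l,t,r,b=rect
    if not(.004<rb<.02 and .2<sg<1.2): return 1e4
    big=(l-2,t-2,r+2,b+2); T=F[t:b,l:r]
    B=[gaussian_filter(x,sg)[2:-2,2:-2] for x in bases(cx,cy,top,yaw,crown,rb,big,3)]
    # eye+stem same steel
    A=np.stack([(B[0]+B[1]).ravel(),B[2].ravel(),B[3].ravel()],1)
    k,rn=nnls(A,T.ravel()); 
    if ret: return rn**2/T.size,k,(A@k).reshape(T.shape),T
    return rn**2/T.size
def run(x0,y0,top,rect,rb0,crowns,yaws,n=120):
    out=[]
    for yd in yaws:
        for cr in crowns:
            x=np.array([x0,y0,np.radians(yd),cr,rb0,.5])
            sx=np.vstack([x]+[x+np.eye(6)[i]*s for i,s in enumerate((.002,.002,.3,.005,.001,.2))])
            r=minimize(cost,x,args=(rect,top),method='Nelder-Mead',options=dict(initial_simplex=sx,maxfev=n))
            out.append((r.fun,r.x))
    out.sort(key=lambda a:a[0])
    for f,x in out: print(round(f,1),np.round(x[:2],4),np.degrees(x[2]).round()%180,np.round(x[3:],4))
    return out
if __name__=='__main__':
    print('bore'); o=run(.4820,-.0215,.05,(275,186,288,198),.0105,(.035,.048),(15,60,105,150))
    m,k,I,T=cost(o[0][1],(275,186,288,198),.05,True); print(k.round(),m)
    cv2.imwrite('pics/cmp.png',cv2.resize(np.clip(np.hstack([T,I]),0,255).astype(np.uint8),None,fx=28,fy=28,interpolation=cv2.INTER_CUBIC))
    print('big'); o=run(.360,-.147,.034,(313,226,328,242),.0105,(.035,.048),(15,60,105,150))
E
time timeout 550 python3 fit2.py
```

```text
bore
173.4 [ 0.4818 -0.0218] 94.0 [0.0293 0.0111 0.5039]
174.4 [ 0.482  -0.0218] 101.0 [0.0321 0.0109 0.5895]
176.1 [ 0.4823 -0.0219] 106.0 [0.0327 0.011  0.6278]
180.6 [ 0.4821 -0.0218] 106.0 [0.0341 0.0111 0.6395]
181.1 [ 0.4825 -0.0219] 112.0 [0.0338 0.0111 0.6474]
251.2 [ 0.4819 -0.0219] 129.0 [0.0448 0.0111 0.8725]
270.7 [ 0.4815 -0.0214] 28.0 [0.0257 0.0114 0.7193]
290.7 [ 0.4817 -0.0222] 43.0 [0.0284 0.0114 0.8169]
[193. 106. 179.] 173.416414431207
big
73.6 [ 0.3605 -0.1485] 71.0 [0.0299 0.0165 0.6467]
86.1 [ 0.3609 -0.1482] 71.0 [0.0407 0.0164 0.7869]
93.2 [ 0.3606 -0.1486] 67.0 [0.0283 0.0162 1.0522]
126.7 [ 0.3609 -0.1486] 164.0 [0.012  0.0164 1.0399]
128.7 [ 0.361  -0.1483] 148.0 [0.0272 0.0165 1.1361]
131.4 [ 0.3607 -0.1487] 54.0 [0.0119 0.0165 0.6454]
141.5 [ 0.3607 -0.1485] 18.0 [0.0255 0.0164 0.9725]
205.0 [ 0.3609 -0.1497] 95.0 [0.0668 0.016  1.0986]
real	5m4.614s
user	4m59.389s
sys	0m0.221s
```

```bash
ls -la pics/cmp.png
```

```text
-rw-r--r-- 1 agent agent 43506 Dec  6 23:55 pics/cmp.png
```

View pics/cmp.png

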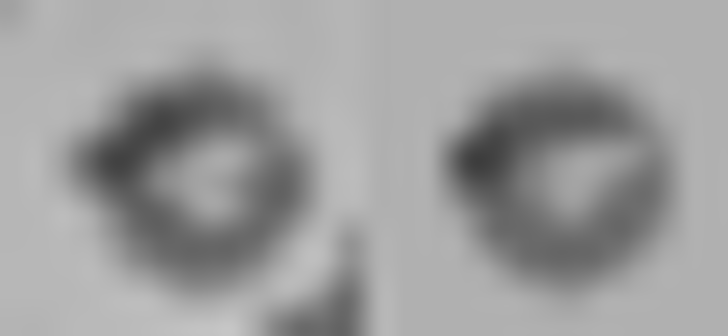

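Fits: the hook handle is at about (0.486, -0.197) with a yaw of about 10° (mod 180). The eye plane points along about 100°, and the strainer axis is at (0.482, -0.0215). I'll move above the hook first.

{"op": "play_rows", "data": {
  "delta_pos": [
    [-3.75, -4.02, 0],
    [-3.75, -4.02, 0],
    [-3.75, -4.02, 0],
    [-3.75, -4.02, 0],
    [-3.75, -4.02, 0],
    [-3.75, -4.02, 0],
    [-3.75, -4.02, 0],
    [-3.75, -4.02, 0],
    [-3.75, -4.02, 0],
    [-3.75, -4.02, 0],
    [-3.75, -4.02, 0],
    [-3.75, -4.02, 0],
    [-3.75, -4.02, 0],
    [-3.75, -4.02, 0]
  ],
  "yaw": [0, 0, 0, 0, 0, 0, 0, 0, 0, 0, 0, 0, 0, 0],
  "gripper": [9.4, 9.4, 9.4, 9.4, 9.4, 9.4, 9.4, 7, 6, 6, 6, 6, 6, 6],
  "force": 25
}}

```text
time_s: 3.25
tcp_pos: [0.4871, -0.1992, 0.2305]
ee_rot: [0.0, 0.18, 0.984, -0.0]
contact_force: [0.5, 0.8, 0.4]
opening: 0.638
```

{"op": "play_rows", "data": {
  "delta_pos": [
    [0, 0, 0],
    [0, 0, 0],
    [0, 0, 0],
    [0, 0, 0],
    [0, 0, 0],
    [0, 0, 0],
    [0, 0, 0],
    [0, 0, 0],
    [0, 0, 0],
    [0, 0, 0],
    [0, 0, 0],
    [0, 0, 0],
    [0, 0, 0],
    [0, 0, 0],
    [0, 0, 0],
    [0, 0, 0]
  ],
  "yaw": [0.18, 0.18, 0.18, 0.18, 0.18, 0.18, 0.18, 0.18, 0.18, 0.18, 0.18, 0.18, 0.18, 0.18, 0.08, 0],
  "gripper": [6, 6, 6, 6, 6, 6, 6, 6, 6, 6, 6, 6, 6, 6, 6, 6]
}}

```text
time_s: 5.25
tcp_pos: [0.4867, -0.1973, 0.2305]
ee_rot: [0.0, 0.996, 0.091, 0.0]
contact_force: [-0.6, -0.4, -0.5]
opening: 0.642
```

Run:
```python
from h import *
f=arm.grab_frame('scene'); crop('scene',(190,80,440,290),'a1.png',3.1,f)
crop('top',(240,80,400,250),'a2.png',3.5)
```

View pics/a1.png

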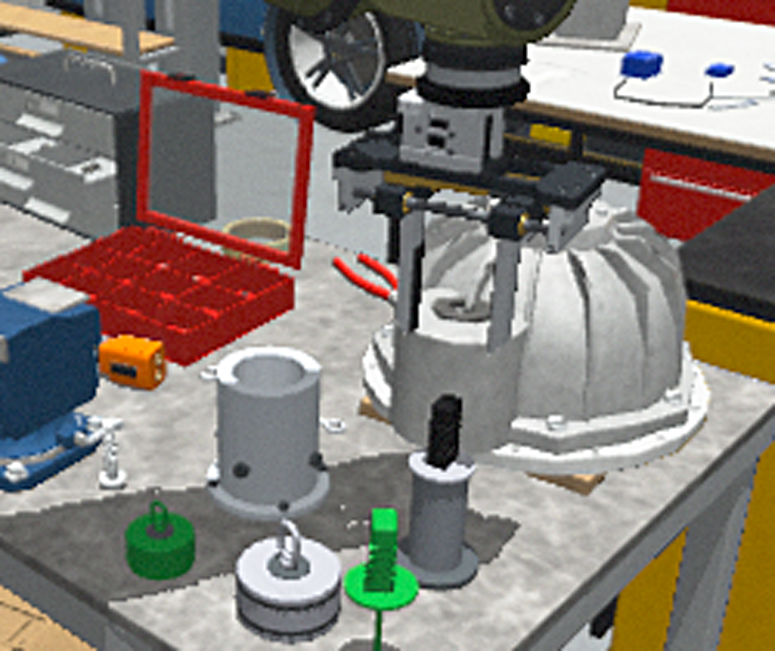

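View pics/a2.png

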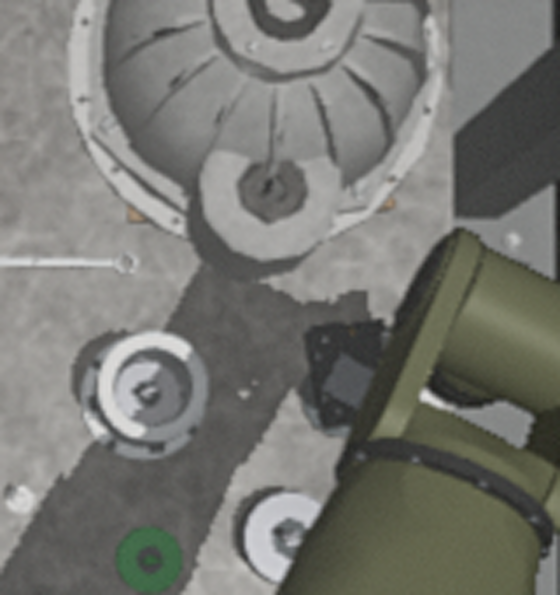

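{"op": "play_rows", "data": {
  "delta_pos": [
    [0, 0, 3],
    [0, 0, 3],
    [0, 0, 2.5],
    [0, 0, 1.5],
    [0, 0, 0],
    [0, 0, 0],
    [0, 0, 0],
    [0, 0, 0],
    [0, 0, 0],
    [0, 0, 0],
    [0, 0, 0]
  ],
  "yaw": [0, 0, 0, 0, 0, 0, 0, 0, 0, 0, 0],
  "gripper": [6, 6, 6, 6, 6, 3, 1.0, 1.0, 1.0, 1.0, 1.0],
  "force": 25
}}

```text
time_s: 6.72
tcp_pos: [0.4867, -0.1974, 0.1306]
ee_rot: [0.0, 0.996, 0.09, 0.0]
contact_force: [0.4, -0.1, 1.2]
opening: 0.192
```

{"op": "play_rows", "data": {
  "delta_pos": [
    [0, 0, -1],
    [0, 0, -2],
    [0, 0, -3],
    [0, 0, -3],
    [0, 0, -2],
    [0, 0, 0],
    [0, 0, 0]
  ],
  "yaw": [0, 0, 0, 0, 0, 0, 0],
  "gripper": [1, 1, 1, 1, 1, 1, 1],
  "force": 35
}}

```text
time_s: 7.6
tcp_pos: [0.4864, -0.1972, 0.2396]
ee_rot: [-0.0, 0.996, 0.09, -0.001]
contact_force: [0.3, -0.5, -1.3]
opening: 0.186
```

Run:
```python
from h import *
o=arm.get_obs(); print({k:np.round(o[k],3).tolist() for k in ('tcp_pos','contact_force','wrist_torque','opening')})
f=arm.grab_frame('scene'); np.save('scene1.npy',f)
crop('scene',(305,160,360,250),'b1.png',6.5,f)
# predict toe tip for both dirs
t=np.array(o['tcp_pos']); z0=t[2]-.1306+.095
for a in (10.4,190.4):
    d=np.array([np.cos(np.radians(a)),np.sin(np.radians(a)),0]); 
    print(a,(proj('scene',[t*[1,1,0]+[0,0,z0-.08],t*[1,1,0]+[0,0,z0-.08]+d*.012+[0,0,.006]])-[305,160]+.5)*6.5)
```

```text
{'tcp_pos': [0.486, -0.197, 0.24], 'contact_force': [0.309, -0.532, -1.267], 'wrist_torque': [-0.086, 0.115, 0.007], 'opening': 0.186}
10.4 [[181.85747326 391.05268073]
 [195.97492971 362.96944915]]
190.4 [[181.85747326 391.05268073]
 [169.74270315 391.55581764]]
```

View pics/b1.png

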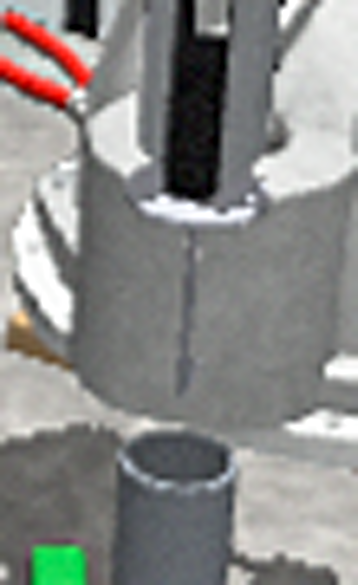

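Run:
```python
from h import *
F=np.mean([arm.grab_frame('scene').astype(float) for _ in range(6)],0)
o=arm.get_obs(); t=np.array(o['tcp_pos']); z0=t[2]-.1306+.095
l,t0,r,b=318,188,346,226;S=20
k=cv2.resize(np.clip((F[t0:b,l:r,::-1]-40)*2,0,255).astype(np.uint8),None,fx=S,fy=S,interpolation=cv2.INTER_CUBIC)
k2=k.copy()
for a,c in ((10.4,(0,255,0)),(190.4,(0,0,255))):
    d=np.array([np.cos(np.radians(a)),np.sin(np.radians(a)),0]); base=t*[1,1,0]
    P=[base+[0,0,z0],base+[0,0,z0-.08],base+[0,0,z0-.08]+d*.009,base+[0,0,z0-.074]+d*.012]
    cv2.polylines(k2,[((proj('scene',P)-[l,t0]+.5)*S).astype(np.int32)],False,c,1)
k=cv2.resize(np.hstack([k,k2]),None,fx=.7,fy=.7); cv2.imwrite('pics/b2.png',k)
```

```text
(no output)
```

View pics/b2.png

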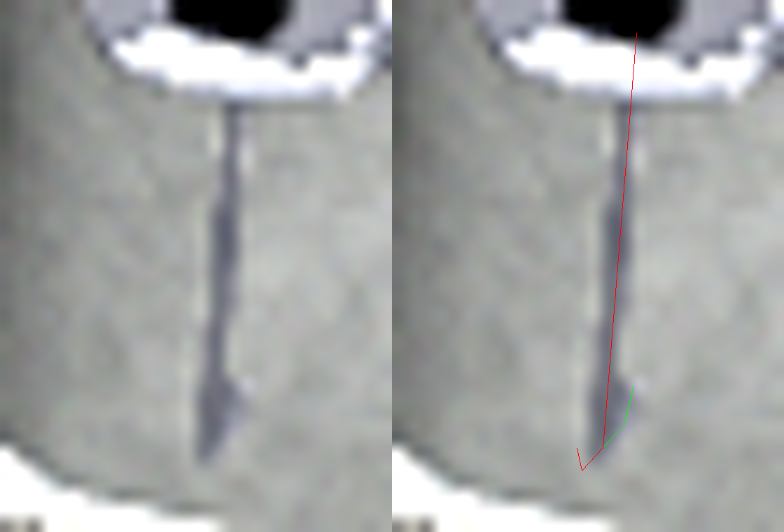

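The crop shows the toe pointing away from the camera, along tool +x at about 10°. That is nearly perpendicular to the eye plane, so no turn is needed. Next I'll go over the bore.

{"op": "play_rows", "data": {
  "delta_pos": [
    [0, 0, -2],
    [0.4, -3.0, 0],
    [0.55, -4.4, 0],
    [0.6, -4.5, 0],
    [0.5, -3.7, 0],
    [0.18, -1.71, 0],
    [0, 0, 0],
    [0, 0, 0]
  ],
  "yaw": [0, 0, 0, 0, 0, 0, 0, 0],
  "gripper": [1, 1, 1, 1, 1, 1, 1, 1]
}}

```text
time_s: 8.95
tcp_pos: [0.4776, -0.024, 0.2604]
ee_rot: [0.0, 0.996, 0.09, -0.0]
contact_force: [0.1, 0.2, -0.9]
opening: 0.188
```

Run:
```python
from h import *
F=np.mean([arm.grab_frame('scene').astype(float) for _ in range(3)],0).astype(np.uint8)
o=arm.get_obs(); print({k:np.round(o[k],4).tolist() for k in ('tcp_pos','ee_rot','contact_force','wrist_torque','opening')})
l,t0,r,b=245,135,310,240;S=5.6
k=cv2.resize(F[t0:b,l:r,::-1],None,fx=S,fy=S,interpolation=cv2.INTER_CUBIC)
k2=k.copy(); t=np.array(o['tcp_pos']); z0=t[2]-.0356
th=np.linspace(0,2*np.pi,40)
def line(P,c): cv2.polylines(k2,[((proj('scene',P)-[l,t0]+.5)*S).astype(np.int32)],False,c,1)
d=np.array([.9836,.1805,0]); base=t*[1,1,0]
line([base+[0,0,z0],base+[0,0,z0-.08],base+[0,0,z0-.08]+d*.009,base+[0,0,z0-.074]+d*.012],(0,0,255))
line(np.c_[base[0]+.026*np.cos(th),base[1]+.026*np.sin(th),0*th+z0],(0,255,0))
for rr in(.032,.045): line(np.c_[.482+rr*np.cos(th),-.022+rr*np.sin(th),0*th+.12],(255,0,0))
cv2.imwrite('pics/c1.png',np.hstack([k,k2]))
```

```text
{'tcp_pos': [0.4776, -0.0239, 0.2603], 'ee_rot': [0.0, 0.996, 0.0897, -0.0001], 'contact_force': [0.0958, -0.3253, -1.2212], 'wrist_torque': [0.0046, 0.1465, -0.0075], 'opening': 0.1904}
```

View pics/c1.png

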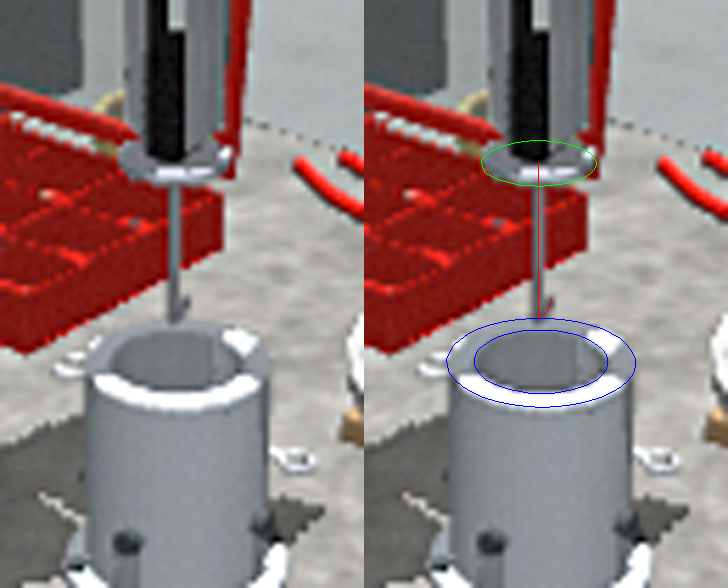

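{"op": "play_rows", "data": {
  "delta_pos": [
    [0, -0.1, 1.5],
    [0, 0, 1.5],
    [0, 0, 0.8],
    [0, 0, 0.4],
    [0, 0, 0.3],
    [0, 0, 0]
  ],
  "yaw": [0, 0, 0, 0, 0, 0],
  "gripper": [1, 1, 1, 1, 1, 1]
}}

```text
time_s: 9.85
tcp_pos: [0.4773, -0.022, 0.2155]
ee_rot: [0.0, 0.996, 0.09, 0.0]
contact_force: [0.5, -0.3, 0.0]
opening: 0.191
```

{"op": "play_rows", "data": {
  "delta_pos": [
    [0, 0, 0.15],
    [0, 0, 0.15],
    [0, 0, 0]
  ],
  "yaw": [0, 0, 0],
  "gripper": [1, 1, 1]
}}

```text
time_s: 10.22
tcp_pos: [0.4773, -0.022, 0.2124]
ee_rot: [-0.0, 0.996, 0.09, -0.0]
contact_force: [-0.1, -0.1, -2.0]
opening: 0.196
```

{"op": "play_rows", "data": {
  "delta_pos": [
    [0, 0, 0.15],
    [0, 0, 0.15],
    [0, 0, 0]
  ],
  "yaw": [0, 0, 0],
  "gripper": [1, 1, 1]
}}

```text
time_s: 10.6
tcp_pos: [0.4773, -0.022, 0.2093]
ee_rot: [-0.0, 0.996, 0.09, -0.0]
contact_force: [0.1, 0.0, -1.4]
opening: 0.193
```

{"op": "play_rows", "data": {
  "delta_pos": [
    [0, 0, 0.1],
    [0, 0, 0.1],
    [0, 0, 0]
  ],
  "yaw": [0, 0, 0],
  "gripper": [1, 1, 1]
}}

```text
time_s: 10.98
tcp_pos: [0.4773, -0.0221, 0.2074]
ee_rot: [-0.0, 0.996, 0.09, -0.0]
contact_force: [0.6, 0.8, -1.5]
opening: 0.19
```

{"op": "play_rows", "data": {
  "delta_pos": [
    [0, 0, 0.1],
    [0, 0, 0.1],
    [0, 0, 0]
  ],
  "yaw": [0, 0, 0],
  "gripper": [1, 1, 1]
}}

```text
time_s: 11.35
tcp_pos: [0.4773, -0.022, 0.2054]
ee_rot: [-0.0, 0.996, 0.09, -0.0]
contact_force: [-0.0, -1.2, -1.1]
opening: 0.194
```

{"op": "play_rows", "data": {
  "delta_pos": [
    [0, 0, 0.1],
    [0, 0, 0.05],
    [0, 0, 0]
  ],
  "yaw": [0, 0, 0],
  "gripper": [1, 1, 1]
}}

```text
time_s: 11.72
tcp_pos: [0.4775, -0.0221, 0.2045]
ee_rot: [0.0, 0.996, 0.09, 0.0]
contact_force: [-1.1, 0.4, 5.9]
opening: 0.19
```

{"op": "play_rows", "data": {
  "delta_pos": [
    [0, 0, 0.1],
    [0, 0, 0.05],
    [0, 0, 0]
  ],
  "yaw": [0, 0, 0],
  "gripper": [1, 1, 1]
}}

```text
time_s: 12.1
tcp_pos: [0.4777, -0.0221, 0.204]
ee_rot: [0.0, 0.996, 0.09, 0.001]
contact_force: [-5.4, 0.2, 16.5]
opening: 0.189
```

Run:
```python
from station import arm
import numpy as np
o=arm.get_obs(); print({k:np.round(o[k],4).tolist() for k in ('tcp_pos','ee_rot','contact_force','wrist_torque','opening')})
```

```text
{'tcp_pos': [0.4777, -0.0221, 0.204], 'ee_rot': [0.0003, 0.9959, 0.0903, 0.001], 'contact_force': [-5.3577, 0.2239, 16.5454], 'wrist_torque': [-0.0101, 1.4309, 0.0448], 'opening': 0.1893}
```

{"op": "play_rows", "data": {
  "delta_pos": [
    [0, 0, -0.2],
    [0, 0, 0]
  ],
  "yaw": [0, 0],
  "gripper": [1, 1]
}}

```text
time_s: 12.35
tcp_pos: [0.4774, -0.022, 0.2046]
ee_rot: [0.0, 0.996, 0.09, 0.0]
contact_force: [-0.5, -0.4, 3.2]
opening: 0.19
```

Run:
```python
from station import arm
import numpy as np
o=arm.get_obs(); print({k:np.round(o[k],4).tolist() for k in ('tcp_pos','ee_rot','contact_force','wrist_torque','opening')})
```

```text
{'tcp_pos': [0.4774, -0.022, 0.2046], 'ee_rot': [0.0, 0.9959, 0.0903, 0.0003], 'contact_force': [-0.5201, -0.3786, 3.1543], 'wrist_torque': [-0.0221, 0.2202, -0.0143], 'opening': 0.1901}
```

{"op": "play_rows", "data": {
  "delta_pos": [
    [0, 0, -0.4],
    [-0.8, 0, 0],
    [-0.7, 0, 0],
    [0, 0, 0]
  ],
  "yaw": [0, 0, 0, 0],
  "gripper": [1, 1, 1, 1]
}}

```text
time_s: 12.85
tcp_pos: [0.462, -0.0248, 0.2085]
ee_rot: [0.0, 0.996, 0.09, 0.0]
contact_force: [0.2, 0.4, -1.5]
opening: 0.191
```

{"op": "play_rows", "data": {
  "delta_pos": [
    [0, 0, 0.5],
    [0, 0, 0.4],
    [0, 0, 0]
  ],
  "yaw": [0, 0, 0],
  "gripper": [1, 1, 1]
}}

```text
time_s: 13.22
tcp_pos: [0.4624, -0.0247, 0.199]
ee_rot: [-0.0, 0.996, 0.09, -0.0]
contact_force: [0.6, -0.2, -1.9]
opening: 0.191
```

{"op": "play_rows", "data": {
  "delta_pos": [
    [0, 0, 0.4],
    [0, 0, 0.4],
    [0, 0, 0.25],
    [0, 0, 0]
  ],
  "yaw": [0, 0, 0, 0],
  "gripper": [1, 1, 1, 1]
}}

```text
time_s: 13.72
tcp_pos: [0.4625, -0.0247, 0.1888]
ee_rot: [-0.0, 0.996, 0.09, -0.0]
contact_force: [0.8, 0.2, -1.4]
opening: 0.189
```

Run:
```python
from h import *
F=np.mean([arm.grab_frame('top').astype(float) for _ in range(2)],0).astype(np.uint8)
crop('top',(262,172,302,212),'d1.png',14,F)
```

```text
(no output)
```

View pics/d1.png

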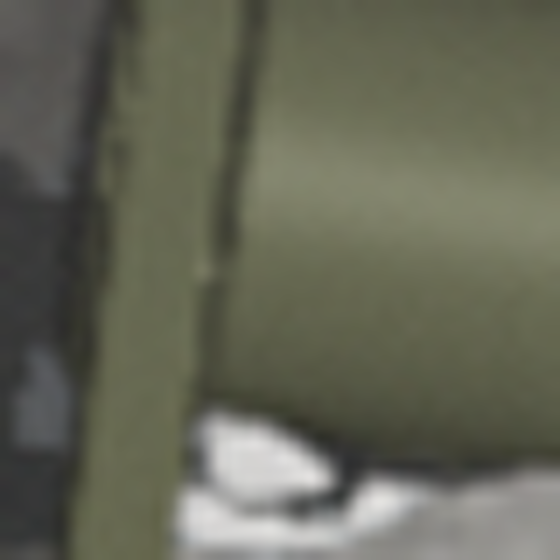

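{"op": "play_rows", "data": {
  "delta_pos": [
    [0.2, 0, 0],
    [0.2, 0, 0],
    [0.1, 0, 0],
    [0, 0, 0]
  ],
  "yaw": [0, 0, 0, 0],
  "gripper": [1, 1, 1, 1]
}}

```text
time_s: 14.32
tcp_pos: [0.4675, -0.0238, 0.1889]
ee_rot: [0.0, 0.996, 0.09, -0.0]
contact_force: [-1.2, 0.8, -1.8]
opening: 0.193
```

{"op": "play_rows", "data": {
  "delta_pos": [
    [0.1, 0, 0],
    [0.1, 0, 0],
    [0.0, 0, 0]
  ],
  "yaw": [0, 0, 0],
  "gripper": [1, 1, 1]
}}

```text
time_s: 14.7
tcp_pos: [0.4695, -0.0235, 0.1889]
ee_rot: [-0.0, 0.996, 0.09, -0.0]
contact_force: [-0.2, 0.1, -1.2]
opening: 0.188
```

{"op": "play_rows", "data": {
  "delta_pos": [
    [0.1, 0, 0],
    [0.1, 0, 0],
    [0.0, 0, 0]
  ],
  "yaw": [0, 0, 0],
  "gripper": [1, 1, 1]
}}

```text
time_s: 15.08
tcp_pos: [0.4714, -0.0231, 0.1889]
ee_rot: [0.0, 0.996, 0.09, -0.0]
contact_force: [-0.1, -0.1, -2.1]
opening: 0.191
```

{"op": "play_rows", "data": {
  "delta_pos": [
    [0.1, 0, 0],
    [0.1, 0, 0],
    [0.0, 0, 0]
  ],
  "yaw": [0, 0, 0],
  "gripper": [1, 1, 1]
}}

```text
time_s: 15.45
tcp_pos: [0.4734, -0.0227, 0.1889]
ee_rot: [0.0, 0.996, 0.09, -0.0]
contact_force: [0.1, -0.0, -1.8]
opening: 0.188
```

{"op": "play_rows", "data": {
  "delta_pos": [
    [0.1, 0, 0],
    [0.1, 0, 0],
    [0.0, 0, 0]
  ],
  "yaw": [0, 0, 0],
  "gripper": [1, 1, 1]
}}

```text
time_s: 15.82
tcp_pos: [0.4754, -0.0224, 0.1889]
ee_rot: [-0.0, 0.996, 0.09, 0.0]
contact_force: [-0.0, -0.6, -1.3]
opening: 0.192
```

{"op": "play_rows", "data": {
  "delta_pos": [
    [0.1, 0, 0],
    [0.05, 0, 0],
    [0.0, 0, 0]
  ],
  "yaw": [0, 0, 0],
  "gripper": [1, 1, 1]
}}

```text
time_s: 16.2
tcp_pos: [0.4768, -0.0221, 0.1889]
ee_rot: [0.0, 0.996, 0.09, -0.0]
contact_force: [0.5, 0.3, -0.7]
opening: 0.187
```

{"op": "play_rows", "data": {
  "delta_pos": [
    [0, 0, -0.2],
    [0, 0, -0.2],
    [0.0, 0, -0.2],
    [0, 0, 0]
  ],
  "yaw": [0, 0, 0, 0],
  "gripper": [1, 1, 1, 1]
}}

```text
time_s: 16.7
tcp_pos: [0.4769, -0.0222, 0.1951]
ee_rot: [0.0, 0.996, 0.09, 0.0]
contact_force: [-0.2, 0.2, -0.8]
opening: 0.191
```

{"op": "play_rows", "data": {
  "delta_pos": [
    [0, 0, -0.1],
    [0.0, 0, -0.1],
    [0, 0, 0]
  ],
  "yaw": [0, 0, 0],
  "gripper": [1, 1, 1]
}}

```text
time_s: 17.08
tcp_pos: [0.4768, -0.0221, 0.1969]
ee_rot: [-0.0, 0.996, 0.09, -0.0]
contact_force: [0.0, 0.7, -1.3]
opening: 0.19
```

{"op": "play_rows", "data": {
  "delta_pos": [
    [0, 0, -0.1],
    [0.0, 0, 0]
  ],
  "yaw": [0, 0],
  "gripper": [1, 1]
}}

```text
time_s: 17.32
tcp_pos: [0.4766, -0.0221, 0.1975]
ee_rot: [-0.0, 0.996, 0.09, -0.0]
contact_force: [1.2, -0.2, -9.2]
opening: 0.192
```

Contact at the predicted height, so the eye is caught. I'll draw it slowly.

{"op": "play_rows", "data": {
  "delta_pos": [
    [0, 0, -0.1],
    [0, 0, -0.1],
    [0, 0, 0]
  ],
  "yaw": [0, 0, 0],
  "gripper": [1, 1, 1]
}}

```text
time_s: 17.7
tcp_pos: [0.4765, -0.0221, 0.1998]
ee_rot: [-0.0, 0.996, 0.09, -0.0]
contact_force: [-2.1, -0.3, -11.4]
opening: 0.193
```

{"op": "play_rows", "data": {
  "delta_pos": [
    [0, 0, -0.1],
    [0, 0, -0.15],
    [0, 0, -0.15],
    [0, 0, -0.15]
  ],
  "yaw": [0, 0, 0, 0],
  "gripper": [1, 1, 1, 1]
}}

```text
time_s: 18.2
tcp_pos: [0.4768, -0.0221, 0.2056]
ee_rot: [0.0, 0.996, 0.09, 0.0]
contact_force: [0.8, 0.1, -12.1]
opening: 0.192
```

{"op": "play_rows", "data": {
  "delta_pos": [
    [0, 0, -0.15],
    [0, 0, -0.2],
    [0, 0, -0.2],
    [0, 0, -0.2],
    [0, 0, -0.2],
    [0, 0, -0.2]
  ],
  "yaw": [0, 0, 0, 0, 0, 0],
  "gripper": [1, 1, 1, 1, 1, 1]
}}

```text
time_s: 18.95
tcp_pos: [0.4768, -0.0222, 0.2171]
ee_rot: [0.0, 0.996, 0.09, 0.0]
contact_force: [0.0, -0.2, -13.3]
opening: 0.185
```

{"op": "play_rows", "data": {
  "delta_pos": [
    [0, 0, -0.2],
    [0, 0, -0.2],
    [0, 0, -0.2],
    [0, 0, -0.2],
    [0, 0, -0.2],
    [0, 0, 0]
  ],
  "yaw": [0, 0, 0, 0, 0, 0],
  "gripper": [1, 1, 1, 1, 1, 1]
}}

```text
time_s: 19.7
tcp_pos: [0.477, -0.0221, 0.2274]
ee_rot: [0.0, 0.996, 0.09, 0.0]
contact_force: [0.2, 0.1, -4.5]
opening: 0.188
```

{"op": "play_rows", "data": {
  "delta_pos": [
    [0, 0, -0.3],
    [0, 0, -0.5],
    [0, 0, -0.7],
    [0, 0, -0.7],
    [0, 0, -0.7],
    [0, 0, -0.7],
    [0, 0, -0.7],
    [0, 0, -0.7],
    [0, 0, -0.7],
    [0, 0, -0.7],
    [0, 0, -0.7],
    [0, 0, -0.7],
    [0, 0, -0.7],
    [0, 0, -0.7],
    [0, 0, -0.5],
    [0, 0, -0.3],
    [0, 0, 0]
  ],
  "yaw": [0, 0, 0, 0, 0, 0, 0, 0, 0, 0, 0, 0, 0, 0, 0, 0, 0],
  "gripper": [1, 1, 1, 1, 1, 1, 1, 1, 1, 1, 1, 1, 1, 1, 1, 1, 1]
}}

```text
time_s: 21.82
tcp_pos: [0.4768, -0.0221, 0.327]
ee_rot: [0.0, 0.996, 0.09, 0.0]
contact_force: [0.3, -0.0, -3.8]
opening: 0.188
```

Run:
```python
from h import *
F=arm.grab_frame('scene'); np.save('scene2.npy',F)
crop('scene',(150,70,320,250),'e1.png',3.3,F)
crop('scene',(255,110,300,190),'e2.png',7,F)
```

```text
(no output)
```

View pics/e1.png

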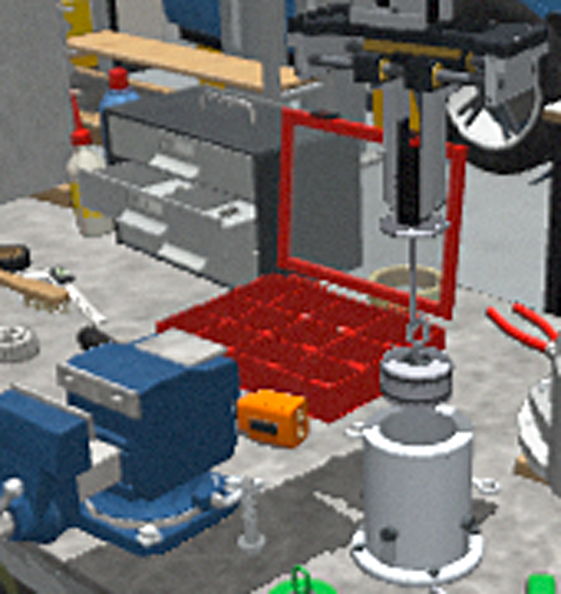

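View pics/e2.png

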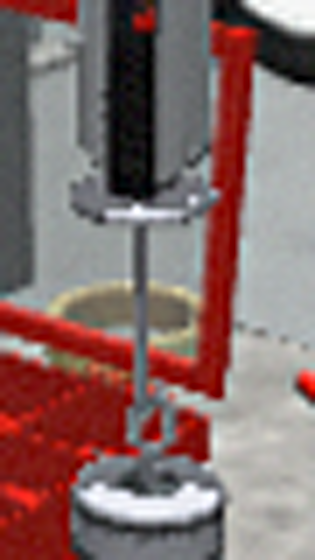

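Run:
```python
from h import *
F=np.load('topavg.npy').astype(np.uint8)
k=512/800
for z in (0,.1,.15,.2): print(z,[atz('top',u*k,v*k,z)[:2].round(3).tolist() for u,v in ((290,316),(346,316),(357,345),(290,350))])
T=cv2.cvtColor(F,cv2.COLOR_RGB2GRAY)
c=cv2.HoughCircles(cv2.resize(T[160:222,118:190],None,fx=8,fy=8,interpolation=cv2.INTER_CUBIC),cv2.HOUGH_GRADIENT_ALT,1.5,20,param1=120,param2=.6,minRadius=90,maxRadius=170)
if c is not None:
  for x,y,r in c.reshape(-1,c.shape[-1])[:5,:3]:
    u,v=(x+.5)/8-.5+118,(y+.5)/8-.5+160
    for z in (.002,.022): print('circ',round(u,1),round(v,1),'r px',round(r/8,2),'r mm',round(r/8*(1.2832-z)/413.3*1000,1),z,atz('top',u,v,z).round(4))
crop('top',(170,190,240,270),'v.png',7,F)
```

```text
0 [[0.448, 0.272], [0.45, 0.161], [0.393, 0.138], [0.381, 0.27]]
0.1 [[0.443, 0.256], [0.445, 0.154], [0.392, 0.132], [0.381, 0.254]]
0.15 [[0.44, 0.248], [0.442, 0.15], [0.392, 0.129], [0.381, 0.246]]
0.2 [[0.438, 0.24], [0.44, 0.146], [0.392, 0.127], [0.381, 0.238]]
circ 153.2 191.4 r px 15.83 r mm 49.1 0.002 [0.4791 0.3731 0.002 ]
circ 153.2 191.4 r px 15.83 r mm 48.3 0.022 [0.4776 0.3683 0.022 ]
```

View pics/v.png

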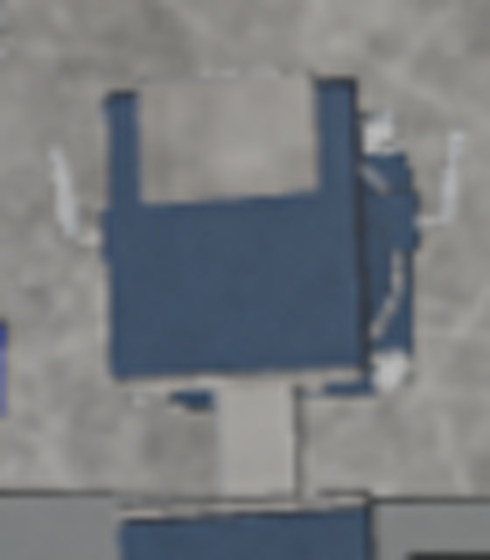

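{"op": "play_rows", "data": {
  "delta_pos": [
    [0.22, -0.45, 0],
    [0.44, -0.9, 0],
    [0.67, -1.34, 0],
    [0.89, -1.79, 0],
    [1.11, -2.24, 0],
    [1.11, -2.24, 0],
    [1.24, -2.51, 0],
    [1.24, -2.51, 0],
    [0.45, -2.46, 0],
    [0.45, -2.46, 0],
    [0.45, -2.46, 0],
    [0.45, -2.46, 0],
    [-0.36, -2.78, 0],
    [-0.36, -2.78, 0],
    [-0.32, -2.48, 0],
    [-0.28, -2.18, 0],
    [-0.23, -1.79, 0],
    [-0.18, -1.39, 0],
    [-0.12, -0.89, 0],
    [-0.08, -0.6, 0]
  ],
  "yaw": [0, 0, 0, 0, 0, 0, 0, 0, 0, 0, 0, 0, 0, 0, 0, 0, 0, 0, 0, 0],
  "gripper": [1, 1, 1, 1, 1, 1, 1, 1, 1, 1, 1, 1, 1, 1, 1, 1, 1, 1, 1, 1]
}}

```text
time_s: 24.38
tcp_pos: [0.474, 0.3711, 0.3269]
ee_rot: [0.0, 0.996, 0.09, -0.0]
contact_force: [0.4, 0.3, -4.1]
opening: 0.194
```

Run:
```python
from h import *
F=arm.grab_frame('scene'); crop('scene',(60,60,260,210),'f1.png',4,F)
F=arm.grab_frame('top'); crop('top',(110,130,240,250),'f2.png',5,F)
```

```text
(no output)
```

View pics/f1.png

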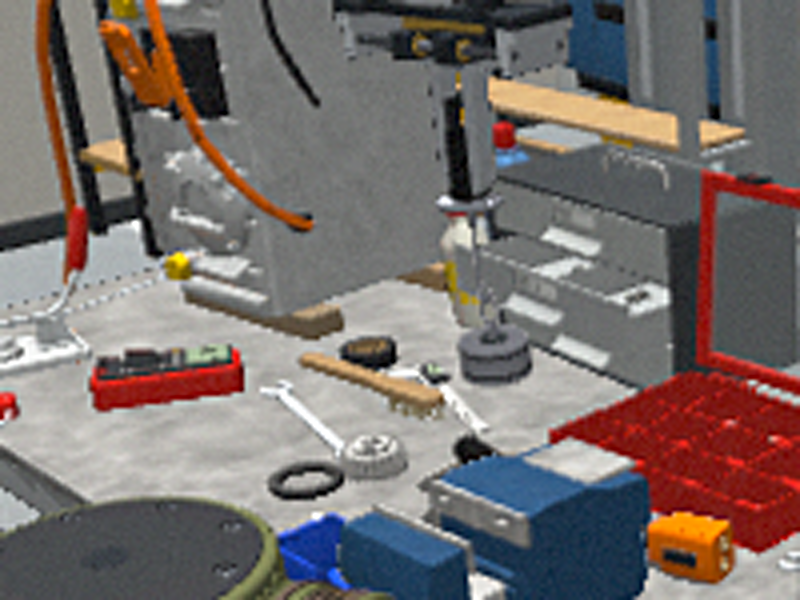

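View pics/f2.png

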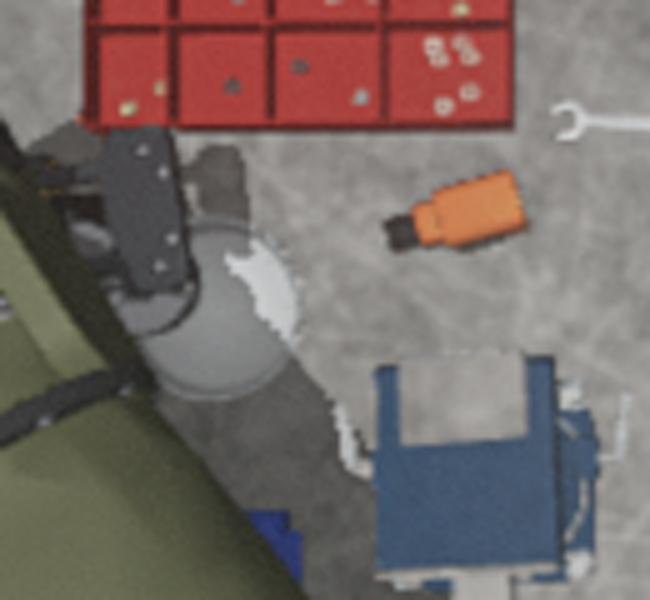

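{"op": "play_rows", "data": {
  "delta_pos": [
    [0, 0, 0.4],
    [0, 0, 0.8],
    [0, 0, 1.2],
    [0, 0, 1.6],
    [0, 0, 1.8],
    [0, 0, 1.8],
    [0, 0, 1.8],
    [0, 0, 1.6],
    [0, 0, 1.2],
    [0, 0, 0.8],
    [0, 0, 0.5],
    [0, 0, 0.3],
    [0, 0, 0.2],
    [0, 0, 0],
    [0, 0, 0]
  ],
  "yaw": [0, 0, 0, 0, 0, 0, 0, 0, 0, 0, 0, 0, 0, 0, 0],
  "gripper": [1, 1, 1, 1, 1, 1, 1, 1, 1, 1, 1, 1, 1, 1, 1]
}}

```text
time_s: 26.35
tcp_pos: [0.4741, 0.3709, 0.1872]
ee_rot: [-0.0, 0.996, 0.09, 0.0]
contact_force: [0.4, -0.1, -3.1]
opening: 0.189
```

Run:
```python
from h import *
F=arm.grab_frame('top'); crop('top',(120,155,190,225),'g2.png',8,F)
F=arm.grab_frame('scene'); crop('scene',(140,90,220,200),'g1.png',5,F)
```

```text
(no output)
```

View pics/g2.png

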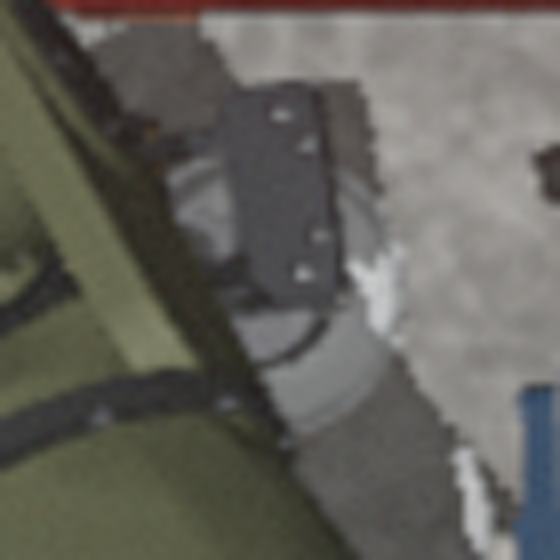

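View pics/g1.png

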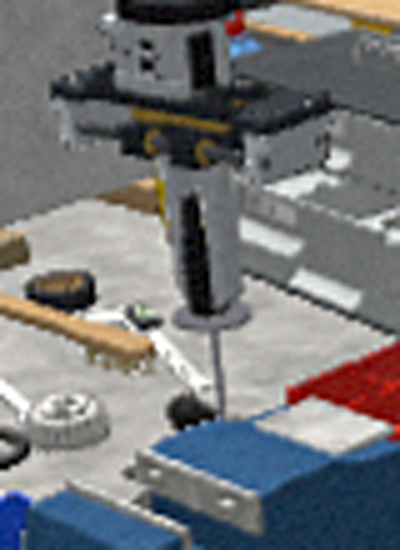

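{"op": "play_rows", "data": {
  "delta_pos": [
    [0, 0, 0.2],
    [0, 0, 0.2],
    [0, 0, 0.15],
    [0, 0, 0.1],
    [0, 0, 0.1],
    [0, 0, 0.1],
    [0, 0, 0],
    [0, 0, 0]
  ],
  "yaw": [0, 0, 0, 0, 0, 0, 0, 0],
  "gripper": [1, 1, 1, 1, 1, 1, 1, 1]
}}

```text
time_s: 27.45
tcp_pos: [0.4741, 0.3709, 0.1786]
ee_rot: [-0.0, 0.996, 0.09, 0.0]
contact_force: [-0.7, 0.0, -1.8]
opening: 0.192
```

Force has dropped back to the unloaded level (about -1.3), so the strainer is on the floor. I'll lower the hook inside the hole.

{"op": "play_rows", "data": {
  "delta_pos": [
    [0, 0, 0.15],
    [0, 0, 0.15],
    [0, 0, 0.15],
    [0, 0, 0.15],
    [0, 0, 0]
  ],
  "yaw": [0, 0, 0, 0, 0],
  "gripper": [1, 1, 1, 1, 1]
}}

```text
time_s: 28.08
tcp_pos: [0.474, 0.3708, 0.1723]
ee_rot: [0.0, 0.996, 0.09, -0.0]
contact_force: [-0.5, -0.8, -0.9]
opening: 0.189
```

{"op": "play_rows", "data": {
  "delta_pos": [
    [0, 0, 0.1],
    [0, 0, 0.1],
    [0, 0, 0]
  ],
  "yaw": [0, 0, 0],
  "gripper": [1, 1, 1]
}}

```text
time_s: 28.45
tcp_pos: [0.474, 0.3708, 0.1704]
ee_rot: [0.0, 0.996, 0.09, -0.0]
contact_force: [-0.6, 1.2, -1.6]
opening: 0.186
```

{"op": "play_rows", "data": {
  "delta_pos": [
    [-0.2, 0, 0],
    [-0.2, 0, 0],
    [-0.1, 0, 0],
    [0, 0, 0]
  ],
  "yaw": [0, 0, 0, 0],
  "gripper": [1, 1, 1, 1]
}}

```text
time_s: 28.95
tcp_pos: [0.469, 0.37, 0.1705]
ee_rot: [-0.0, 0.996, 0.09, 0.0]
contact_force: [0.4, -0.1, -0.7]
opening: 0.19
```

{"op": "play_rows", "data": {
  "delta_pos": [
    [-0.15, 0, 0],
    [-0.15, 0, 0],
    [-0.1, 0, 0],
    [0, 0, 0]
  ],
  "yaw": [0, 0, 0, 0],
  "gripper": [1, 1, 1, 1]
}}

```text
time_s: 29.45
tcp_pos: [0.4651, 0.3692, 0.1705]
ee_rot: [-0.0, 0.996, 0.09, 0.0]
contact_force: [0.7, 0.2, -1.9]
opening: 0.19
```

{"op": "play_rows", "data": {
  "delta_pos": [
    [-0.2, 0, 0],
    [-0.3, 0, 0],
    [-0.3, 0, 0],
    [-0.2, 0, 0],
    [0, 0, 0]
  ],
  "yaw": [0, 0, 0, 0, 0],
  "gripper": [1, 1, 1, 1, 1]
}}

```text
time_s: 30.08
tcp_pos: [0.4552, 0.3675, 0.1705]
ee_rot: [-0.0, 0.996, 0.09, 0.0]
contact_force: [-0.2, -0.4, -0.5]
opening: 0.192
```

{"op": "play_rows", "data": {
  "delta_pos": [
    [0, 0, -0.2],
    [0, 0, -0.3],
    [0, 0, -0.3],
    [0, 0, -0.2],
    [0, 0, 0]
  ],
  "yaw": [0, 0, 0, 0, 0],
  "gripper": [1, 1, 1, 1, 1]
}}

```text
time_s: 30.7
tcp_pos: [0.4554, 0.3675, 0.1806]
ee_rot: [-0.0, 0.996, 0.09, 0.0]
contact_force: [-0.4, 1.0, -1.5]
opening: 0.195
```

Run:
```python
from h import *
F=arm.grab_frame('top'); crop('top',(120,155,190,225),'h2.png',8,F)
```

```text
(no output)
```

View pics/h2.png

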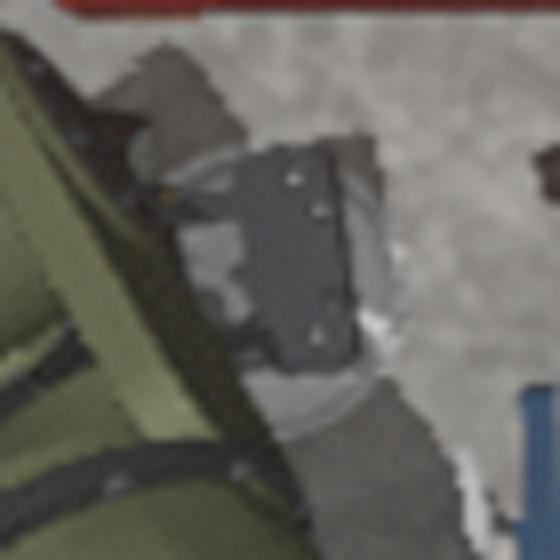

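{"op": "play_rows", "data": {
  "delta_pos": [
    [0, 0, -0.5],
    [0, 0, -1],
    [0, 0, -1.5],
    [0, 0, -2],
    [0, 0, -2],
    [0, 0, -1.5],
    [0, 0, -1],
    [0, 0, 0]
  ],
  "yaw": [0, 0, 0, 0, 0, 0, 0, 0],
  "gripper": [1, 1, 1, 1, 1, 1, 1, 1]
}}

```text
time_s: 31.75
tcp_pos: [0.4554, 0.3675, 0.276]
ee_rot: [-0.0, 0.996, 0.09, 0.0]
contact_force: [0.5, -0.3, -0.9]
opening: 0.189
```

Run:
```python
from h import *
F=arm.grab_frame('top'); crop('top',(120,155,190,225),'i2.png',8,F)
F=arm.grab_frame('scene'); crop('scene',(120,60,240,200),'i1.png',4.2,F)
```

```text
(no output)
```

View pics/i2.png

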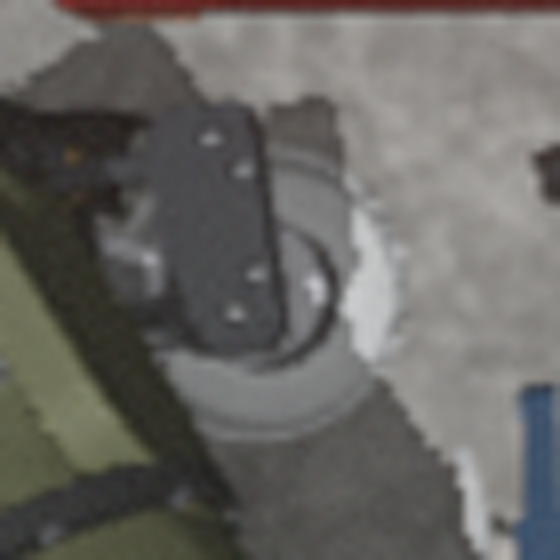

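View pics/i1.png

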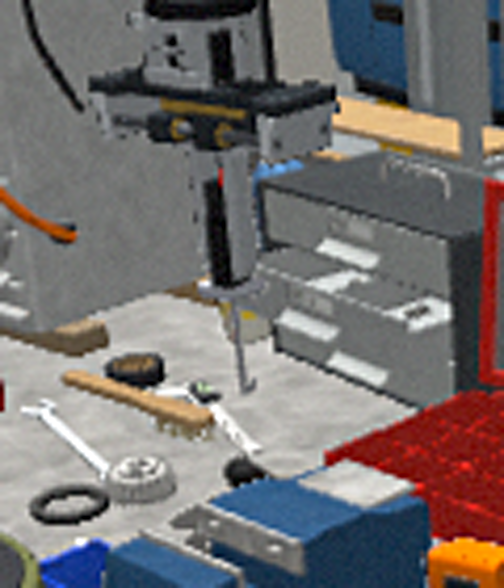

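{"op": "play_rows", "data": {
  "delta_pos": [
    [0, 0, -1.5],
    [0, 0, -1.5],
    [0.5, 2.0, 0],
    [0.8, 3.5, 0],
    [1.0, 4.0, 0],
    [1.0, 4.2, 0],
    [1.03, 4.12, 0],
    [-0.9, 4.92, 0],
    [-0.9, 4.92, 0],
    [-0.9, 4.92, 0],
    [-0.9, 4.91, 0],
    [-1.9, 4.5, 0],
    [-1.9, 4.5, 0],
    [-1.7, 4.0, 0],
    [-1.3, 3.2, 0],
    [-1.03, 2.43, 0],
    [0, 0, 0],
    [0, 0, 0]
  ],
  "yaw": [0, 0, 0, 0, 0, 0, 0, 0, 0, 0, 0, 0, 0, 0, 0, 0, 0, 0],
  "gripper": [1, 1, 1, 1, 1, 1, 1, 1, 1, 1, 1, 1, 1, 1, 1, 1, 1, 1]
}}

```text
time_s: 34.1
tcp_pos: [0.4862, -0.1973, 0.3054]
ee_rot: [-0.0, 0.996, 0.09, -0.0]
contact_force: [0.8, 0.3, -0.9]
opening: 0.191
```

Run:
```python
from h import *
F=np.mean([arm.grab_frame('top').astype(float) for _ in range(3)],0).astype(np.uint8); crop('top',(120,155,190,225),'j2.png',8,F)
np.save('top3.npy',F)
G=arm.grab_frame('scene'); np.save('scene3.npy',G); crop('scene',(290,110,370,290),'j1.png',3.3,G)
```

```text
(no output)
```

View pics/j2.png

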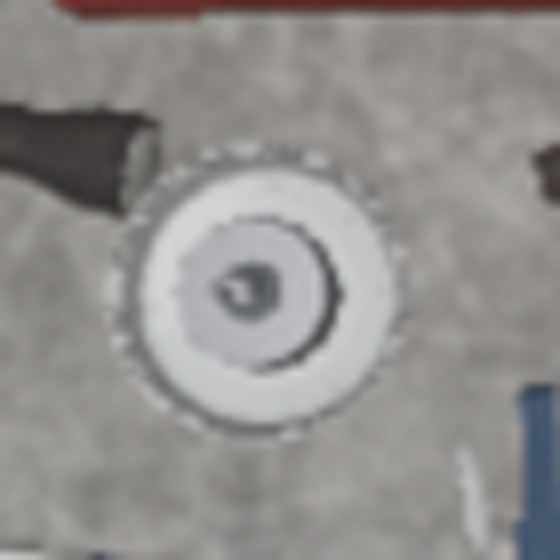

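View pics/j1.png

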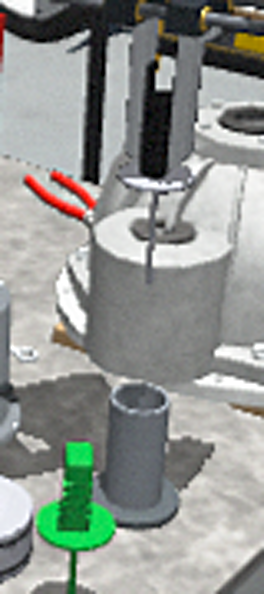

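Run:
```python
from h import *
G=np.load('scene3.npy')
l,t,r,b=315,215,350,245;S=20
k=cv2.resize(G[t:b,l:r,::-1],None,fx=S,fy=S,interpolation=cv2.INTER_CUBIC)
th=np.linspace(0,2*np.pi,60)
for rr,c in((.019,(0,0,255)),(.022,(0,255,0))):
    P=np.c_[.4865+rr*np.cos(th),-.1973+rr*np.sin(th),0*th+.095]; cv2.polylines(k,[((proj('scene',P)-[l,t]+.5)*S).astype(np.int32)],True,c,1)
cv2.imwrite('pics/k.png',k)
```

```text
(no output)
```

View pics/k.png

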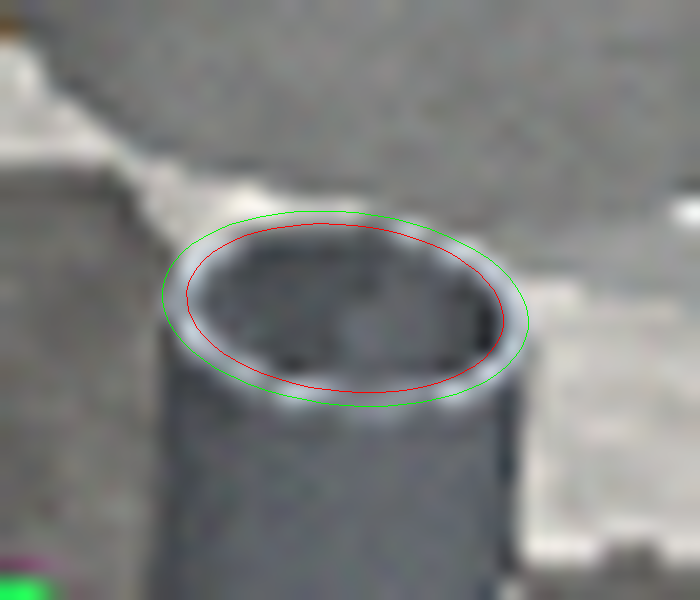

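{"op": "play_rows", "data": {
  "delta_pos": [
    [0, 0, 2],
    [0, 0, 3],
    [0, 0, 2.5],
    [0, 0, 2],
    [0, 0, 2],
    [0, 0, 2],
    [0, 0, 1.5],
    [0, 0, 1.0],
    [0, 0, 0.6],
    [0, 0, 0.3],
    [0, 0, 0],
    [0, 0, 0]
  ],
  "yaw": [0, 0, 0, 0, 0, 0, 0, 0, 0, 0, 0, 0],
  "gripper": [1, 1, 1, 1, 1, 1, 1, 1, 1, 1, 1, 1]
}}

```text
time_s: 35.8
tcp_pos: [0.4865, -0.1975, 0.1368]
ee_rot: [0.0, 0.996, 0.09, 0.0]
contact_force: [-0.2, -0.3, -1.3]
opening: 0.187
```

{"op": "play_rows", "data": {
  "delta_pos": [
    [0, 0, 0.2],
    [0, 0, 0.15],
    [0, 0, 0.1],
    [0, 0, 0]
  ],
  "yaw": [0, 0, 0, 0],
  "gripper": [1, 1, 1, 1]
}}

```text
time_s: 36.3
tcp_pos: [0.4863, -0.1974, 0.1319]
ee_rot: [-0.0, 0.996, 0.09, -0.0]
contact_force: [0.5, 0.6, -1.1]
opening: 0.186
```

{"op": "play_rows", "data": {
  "delta_pos": [
    [0, 0, 0.1],
    [0, 0, 0],
    [0, 0, 0]
  ],
  "yaw": [0, 0, 0],
  "gripper": [1, 1, 1]
}}

```text
time_s: 36.67
tcp_pos: [0.4864, -0.1974, 0.131]
ee_rot: [0.0, 0.996, 0.09, 0.0]
contact_force: [0.4, -0.3, -1.4]
opening: 0.189
```

{"op": "play_rows", "data": {
  "delta_pos": [
    [0, 0, 0.03],
    [0, 0, 0],
    [0, 0, 0],
    [0, 0, 0],
    [0, 0, 0],
    [0, 0, 0],
    [0, 0, -1],
    [0, 0, -2],
    [0, 0, -3],
    [0, 0, -4],
    [0, 0, -4],
    [0, 0, 0]
  ],
  "yaw": [0, 0, 0, 0, 0, 0, 0, 0, 0, 0, 0, 0],
  "gripper": [1, 2.5, 3.5, 5, 5, 5, 5, 5, 5, 5, 5, 5]
}}

```text
time_s: 38.17
tcp_pos: [0.4871, -0.1977, 0.2742]
ee_rot: [0.002, 0.996, 0.09, 0.003]
contact_force: [0.7, -0.4, -0.4]
opening: 0.53
```

Run:
```python
from h import *
F=arm.grab_frame('top'); cv2.imwrite('pics/z2.png',cv2.resize(F[...,::-1],(800,600),interpolation=cv2.INTER_CUBIC))
G=arm.grab_frame('scene'); crop('scene',(180,110,370,300),'z1.png',3.1,G)
d=arm.cut_out('strainer','top'); print([(round(k['p'],2),np.round(k['rect']).tolist()) for k in d[:4]])
print(arm.get_obs()['time_s'])
```

```text
[(0.6, [308.0, 223.0, 334.0, 248.0]), (0.56, [142.0, 182.0, 160.0, 205.0])]
38.325
```

View pics/z1.png

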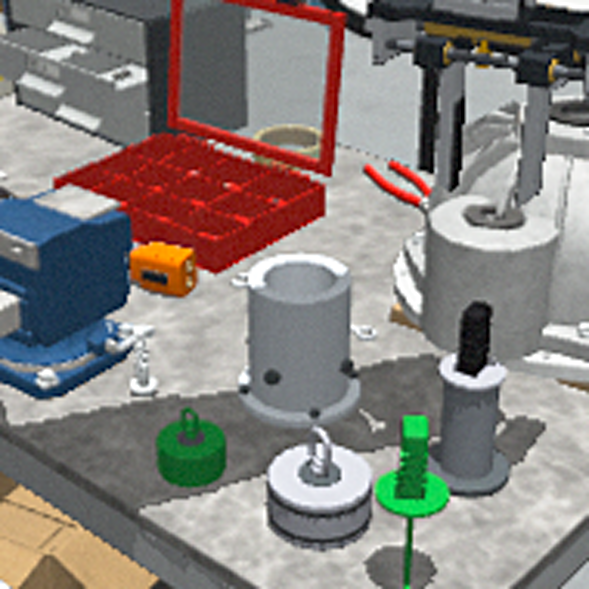

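View pics/z2.png

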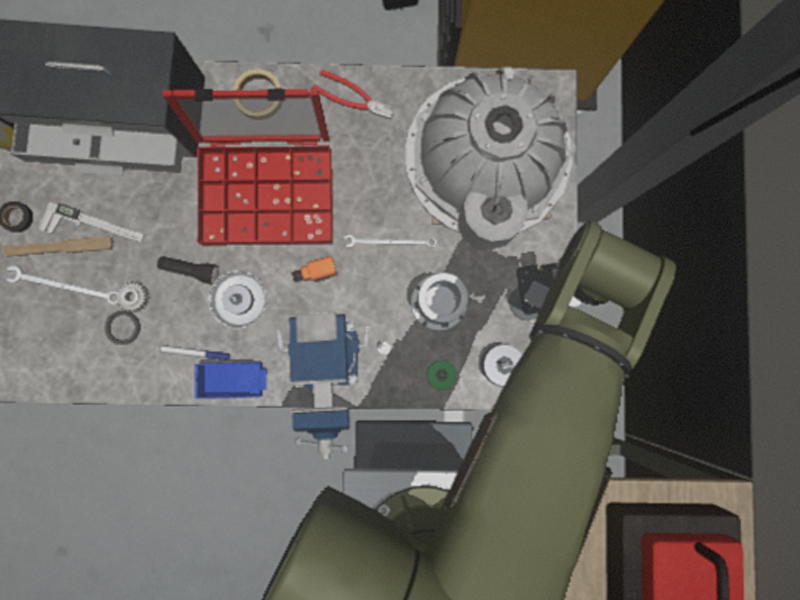

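The final pictures show the hook back in its stand with the collar on the rim, and the strainer upright in the dish at (238,298). The bore is empty. The spanner, plug and bolt are at the same pixels as at the start.

```bash
python3 -c "
from station import arm
print(arm.close_job())"
```

```text
the job is handed in; nothing more can be done
None
```

The strainer is standing upright on the floor of the dish, unhooked, and the hook is back in its stand. I handed the job in at about 38 s of robot time, with the gripper clear of everything.

- **Drawing it out:** I felt the eye's crown at about 87 mm above the bench, 37 mm above the strainer's top. I hooked the eye and drew the strainer out. It dragged about 10 to 12 N over the spring balls and then ran free.
- **Last checks:** The last pictures show the bore empty. They also show the hook's collar on the stand's rim, and the spanner, bolt, plug and look-alikes unmoved as far as I can see.
- **Placing in the dish:** The strainer stands about 5 mm off the dish's centre, with about 11 mm of play on its floor.
- **One fault:** While feeling for the eye I sent two small steps together, so the hook pressed on the crown with about 17 N for a moment before I backed off. That is harder than I meant, but nothing looked bent or shifted afterwards.
- **A limit on the view:** The arm hid the hooking and unhooking from above, so I judged those by force. Later pictures confirmed them.

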